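# Uncover the staining dish and take out the slide rack

## Task

Tip up the loose lid of the white staining dish by its overhanging edge while its other side still rests on the dish, then lift it off and lay it flat, right way up, on the black rubber mat. Then take the rack of slides out by its handle, keeping it upright, and stand it in the steel tray. Do not drop the lid or the rack, do not push the dish out of its place, and leave the bottle, the tip box and the well plate alone.

Things in the scene. Friction and masses are not known exactly. Their poses are not given: they have to be found in the camera images.
- dish: white plastic staining dish, an open-topped rectangular box, loose on the bench, about 0.65 kg: outside 94 (its x) x 114 (its y) x 88 mm high, wall and floor 5 mm. Origin: centre of its underside, z up. It slides if pushed hard.
- lid: white lid loose on the dish's rim, about 0.12 kg: plate 114 (its x) x 134 (its y) x 8 mm, 10 mm overhang past the walls on every side, too wide to span. Ridge below it, 79 x 99 mm outside, 4 wide, 7 deep, sits inside the rim with 2.5 mm play. Origin: centre of the plate's underside (on the rim, 88 mm above the bench), z up, x, y as the dish's. Flat on the mat, origin is 7 mm above the mat.
- rack: steel slide rack holding ten glass slides, standing loose in the dish, 0.25 kg: base 72 (its x) x 86 (its y) mm, slides up to 29 mm, a wire bail over the middle. Origin: centre of its underside, z up, x and y along those of the dish.
- rack_grip (a point): middle of the rack's handle: a round bar 8 mm thick and 50 mm long, along the rack's y, its centre line 72 mm above the rack's underside (77 mm above the bench while in the dish, below the rim).
- tray: fixed shallow steel tray, 200 (its x) x 170 (its y) x 22 mm high, wall and floor 4 mm. Origin: centre of its underside.
- mat: fixed black rubber mat, 220 (its x) x 200 (its y) mm, 3 mm thick. Origin: centre of its underside.
- bottle: bystander: clear bottle with a cap, 70 mm diameter, 150 mm high. Origin: centre of its underside.
- tipbox: bystander: purple pipette-tip box, 80 (its x) x 118 (its y) x 55 mm. Origin: centre of its underside.
- plate: bystander: clear well plate, 86 (its x) x 128 (its y) x 15 mm. Origin: centre of its underside.
Mind the look-alikes: they are no part of the job. Leave any yellow look-alike of the lid alone. Leave any blue look-alike of the dish alone.

How it is judged:
By the outcome, as a careful person would: the job done as asked, in the order asked, and still so for the second after the job is handed in, with the robot touching nothing.
It also fails if it takes over 72 s, if anything falls off the work surface, if the arm or the gripper's body presses on something with over 40 N, if the wrist force passes 120 N, or if a joint passes its speed limit or range.

## Robot

A 6-joint arm with a two-finger parallel gripper is mounted at the origin on the work surface. World frame = base frame: x ahead of the robot, y to its left, z up, the work surface at z = 0. Lengths are in m, angles in rad, forces in N, time in s.
With the tool pointing down it reaches from about 0.325 to 0.75 m from the base axis. Payload 7.6 kg.
Tool frame: the origin (TCP) lies at the very end of the fingers, on their centre line; the grasp point (between the pads) lies 19 mm behind it (manip.grip_depth is the distance from the TCP to the grasp point, in m); z points along the fingers, y is the line along which they close (so a half turn about z gives the same grasp; the last joint's range is limited). The gripper opens to 85 mm and grips with 20 to 120 N. Pads are 22 mm wide; open, the fingers measure 114 mm over their backs; the gripper's body (76 mm by 85 mm) begins 54 mm behind the grasp point. The pads swing forward as they close: fully open they stand 13 mm farther back than shut.
Start: joints at [-1.38, 0.052, 1.401, -0, 1.689, -0.07], TCP at [0.135, -0.507, 0.231] pointing down, gripper open.
Joint ranges: [-2.9, 2.9], [-0.91, 2.17], [0.12, 2.37], [-1.06, 4.2], [0.26, 2.73], [-2.93, 2.93]. Speed limits (rad/s): [2.57, 2.57, 3.01, 3.14, 3.14, 3.14].

## Interface

Orientations are given as a unit quaternion [x, y, z, w].
In Python, from workcell import manip gives the robot as it stands.
- The arm moves only by the tool play_rows, never from a script. Its argument "increments" is a list of rows, each a list of 5 numbers: the shift along the tool's x, y, z as a fraction of full scale, then the turn about the tool's z as a fraction of full scale, then the opening, from -1 (shut) to 1 (fully open). In form: [[x, y, z, twist, gripper], ...]. A call has 1 to 8 rows; each row shifts and turns the commanded pose from where the row before left it, along the tool's axes as they then stand; what a row does not reach is not made up. Full scale, the value 1, is 0.04 m for a shift and 0.12 rad for a turn. A row lasts 1/10 s, in which the tool goes at most 50 mm and 8.59 degrees, less where a joint would pass 70% of its speed; a pose out of reach is approached as far as the arm can. A call with a number of a shift or a turn outside -1 to 1 is refused whole. A call with a gripper value outside its range is refused whole. The fingers move at their own pace and stop on an object; "grip_force" is the grip in N (left out, the last holds). Time passes only in rows, so rows that do not move let the fingers close. It gives the time, the measured TCP pose, the force, the opening and the grip force at its end, in the units of the state.
- manip.observe(): the state, without advancing time (a new reading comes with each control period).
- manip.capture(name): name is "side" or "top" or "wrist"; returns the picture (420x560x3 uint8, red, green, blue); there is no depth.
- manip.camera_params(name): a dict with "fx", "fy", "cx", "cy" (pixels), "world_from_camera" (4x4, takes a point from camera to world coordinates). Camera axes: x right, y down, z forward; pixel columns grow to the right and rows downward; lengths in m; the calibration is good to about 2 mm. A picture is of the moment at which its call begins: read the wrist's pose just before it. camera_params takes no time and is no camera call; for the wrist camera it gives the pose at the moment of the call.
- manip.hand_in(): hands the job in; it is judged then, once.
The state is a dict: "t": time; "q": joint angles; "joint_velocities": joint speeds; "joint_torque": joint torques, N m; "position": TCP position; "tcp_rot": TCP orientation; "force": force on the tool from outside, world axes, zero at the start; "torque": the same for the moment, N m; "grip_width": finger opening in m; "finger_force": force on a finger pad.
Only numpy, scipy, OpenCV 4.12 (cv2) and the standard library are available. Lean on these libraries where they do the work, as an engineer would, in place of code of your own. Each camera call takes 0.05 s, during which the arm holds its last target. There are 200 camera calls.

## Working session

There is one attempt and no reset: what is moved stays moved. The work goes in short steps, Python scripts to look and compute and a tool call to move; the robot and the scene stay as the last step left them, time stands still between calls to the robot, and variables do not carry over. Pictures are saved under pics/ and viewed, at most 10 in all, crops included, and the job is handed in when it is done.

Besides the shell and the picture viewer there is one more tool, called after "Call:" as name(argument=value, ...), one argument or row to a line, values as JSON. play_rows: Moves the arm, as the interface text tells. Shift numbers are shares of 0.04 m and turn numbers shares of 0.12 rad, none past 1 either way. Its arguments: {"type":"object","properties":{"increments":{"type":"array","items":{"type":"array","items":{"type":"number"}}},"grip_force":{"type":"number"}},"required":["increments"]}

```bash
mkdir -p pics; ls; python3 - <<'E'
from workcell import manip
import cv2,numpy as np
np.set_printoptions(precision=4,suppress=True)
for n in("top","side"):
    im=manip.capture(n); cv2.imwrite(f"pics/{n}0.png",cv2.resize(im[...,::-1],(784,588),interpolation=cv2.INTER_CUBIC))
    cv2.imwrite(f"pics/{n}0_raw.png",im[...,::-1])
    p=manip.camera_params(n);print(n,p)
o=manip.observe();print(o)
E
```

```text
pics
top {'fx': 444.8069913643257, 'fy': 444.8069913643257, 'cx': 283.77104304892606, 'cy': 202.59417607892314, 'world_from_camera': array([[ 0.0174, -0.9934,  0.1131,  0.3521],
       [-0.9996, -0.0147,  0.025 ,  0.1028],
       [-0.0231, -0.1134, -0.9933,  1.2156],
       [ 0.    ,  0.    ,  0.    ,  1.    ]])}
side {'fx': 391.6231873519295, 'fy': 391.6231873519295, 'cx': 281.6540927910131, 'cy': 214.77425826287762, 'world_from_camera': array([[-0.8795, -0.3168,  0.3552,  0.108 ],
       [-0.4759,  0.5869, -0.655 ,  0.8146],
       [-0.001 , -0.7451, -0.667 ,  0.8199],
       [ 0.    ,  0.    ,  0.    ,  1.    ]])}
{'t': 0.1, 'q': array([-1.3803,  0.0528,  1.4016,  0.    ,  1.6886, -0.0703]), 'joint_velocities': array([ 0.0012, -0.0005, -0.003 ,  0.0004, -0.0007,  0.0013]), 'joint_torque': array([  0.0011, -38.2582, -36.0986,  -0.0001,   0.0048,  -0.    ]), 'position': array([ 0.1354, -0.507 ,  0.2306]), 'tcp_rot': array([ 0.9915,  0.1301, -0.    , -0.0007]), 'force': array([0.2316, 0.6534, 0.3585]), 'torque': array([-0.0446,  0.0144, -0.0397]), 'finger_force': 0.0, 'grip_width': 0.08584676427661701}
```

View pics/top0.png

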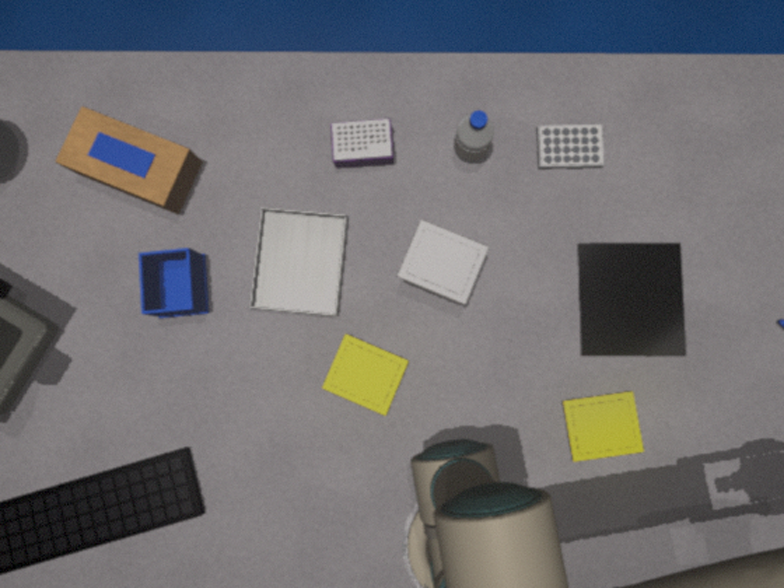

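View pics/side0.png

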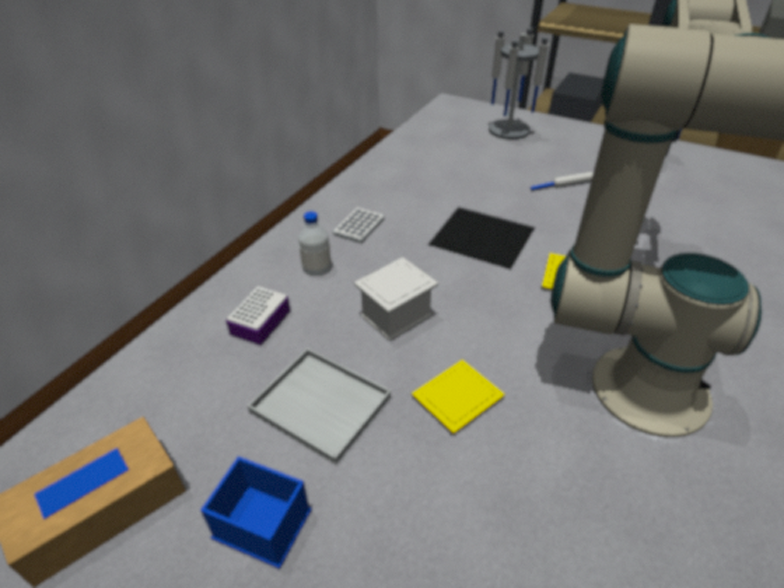

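Candidates for the lid (top picture at 1.4×): white lid on the dish (443,262); yellow look-alikes (366,374) and (603,426). The blue dish look-alike is at (172,282). I choose the white one at (443,262). The tray is at (300,262) and the mat at (632,299). Next is a close crop.

```bash
cat > h.py <<'E'
import numpy as np, cv2
from workcell import manip
np.set_printoptions(precision=4,suppress=True)
def ray(p,uv,z):
    T=p["world_from_camera"]; uv=np.atleast_2d(uv).astype(float)
    d=np.c_[(uv[:,0]-p["cx"])/p["fx"],(uv[:,1]-p["cy"])/p["fy"],np.ones(len(uv))]@T[:3,:3].T
    o=T[:3,3]; return o+d*((z-o[2])/d[:,2])[:,None]
def proj(p,P):
    T=p["world_from_camera"]; c=(np.atleast_2d(P)-T[:3,3])@T[:3,:3]
    return np.c_[c[:,0]/c[:,2]*p["fx"]+p["cx"],c[:,1]/c[:,2]*p["fy"]+p["cy"]]
E
python3 - <<'E'
from h import *
im=cv2.imread("pics/top0_raw.png")
cv2.imwrite("pics/lidcrop.png",cv2.resize(im[145:230,270:365],None,fx=7,fy=7,interpolation=cv2.INTER_CUBIC))
p=manip.camera_params("top")
for n,c,z in(("tray",[(263,209),(348,213),(338,315),(252,309)],.022),("mat",[(578,243),(681,243),(686,355),(582,355)],.003),("lid",[(425,221),(488,246),(465,304),(399,274)],.096)):
    P=ray(p,np.array(c)/1.4,z);print(n,P[:,:2].tolist(),P.mean(0),np.linalg.norm(np.roll(P,-1,0)-P,axis=1))
E
```

```text
tray [[0.6317258526166409, 0.3994751667062515], [0.6257302834476866, 0.23176169904224675], [0.42554607353368645, 0.24574770649056127], [0.43448299675918356, 0.4125516574410736]] [0.5294 0.3224 0.022 ] [0.1678 0.2007 0.167  0.1977]
mat [[0.5755505202273967, -0.21991979477957663], [0.5781967097087233, -0.41988248016347346], [0.3607489260936485, -0.42201823278470324], [0.35730151333629173, -0.22421798297228662]] [ 0.4679 -0.3215  0.003 ] [0.2    0.2175 0.1978 0.2183]
lid [[0.595551348540381, 0.08223065293406644], [0.5507344845127046, -0.03268083623709818], [0.44443841463095, 0.008458987146807984], [0.49713015508341585, 0.12812271956277899]] [0.522  0.0465 0.096 ] [0.1233 0.114  0.1308 0.1086]
```

View pics/lidcrop.png

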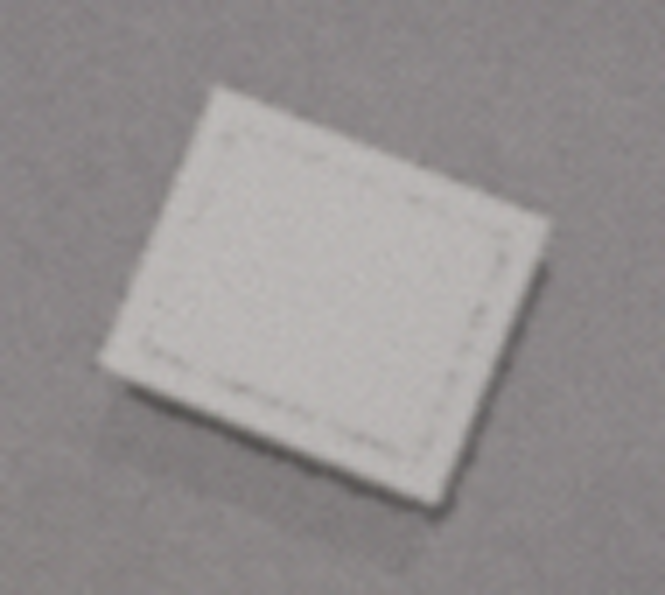

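The crop confirms the white lid, with its ridge outline on top. Its corners are at crop pixels (217,87), (551,218), (440,507), (100,362). Next I fit its pose.

```bash
python3 - <<'E'
from h import *
from scipy.optimize import least_squares
p=manip.camera_params("top")
uv=np.array([(217,87),(551,218),(440,507),(100,362)])/7+[270,145]-.4
P=ray(p,uv,.096)[:,:2];print(P,np.linalg.norm(np.roll(P,-1,0)-P,axis=1))
# order A(+x,+y) B(+x,-y) C(-x,-y) D(-x,+y)
L=np.array([(57,67),(57,-67),(-57,-67),(-57,67)])/1e3
f=lambda s:((L@np.array([[np.cos(s[2]),np.sin(s[2])],[-np.sin(s[2]),np.cos(s[2])]])+s[:2])-P).ravel()
r=least_squares(f,[.52,.05,-.39]);print(r.x,np.degrees(r.x[2]),r.fun*1e3)
c,s=np.cos(r.x[2]),np.sin(r.x[2]);print("corners",L@np.array([[c,s],[-s,c]])+r.x[:2])
E
```

```text
[[ 0.5976  0.0899]
 [ 0.5507 -0.032 ]
 [ 0.4447  0.0077]
 [ 0.4956  0.1309]] [0.1306 0.1131 0.1333 0.11  ]
[ 0.5221  0.0491 -0.3757] -21.526561656089868 [ 2.1313  0.6557 -0.0716 -2.1052 -0.207   0.0252 -1.8528  1.4242]
corners [[ 0.5997  0.0905]
 [ 0.5506 -0.0341]
 [ 0.4445  0.0077]
 [ 0.4937  0.1323]]
```

```bash
cat >> h.py <<'E'
from scipy.spatial.transform import Rotation as R
def psi(o): y=R.from_quat(o["tcp_rot"]).as_matrix()[:,1]; return np.degrees(np.arctan2(y[1],y[0]))
def show():
    o=manip.observe(); print("t",round(o["t"],2),"p",o["position"],"psi",round(psi(o),2),"F",np.round(o["force"],2),"w",round(o["grip_width"],4),"ff",o["finger_force"]); return o
def plan(target,ps,n,g,o=None,start=None,ps0=None):
    o=o or manip.observe(); a=np.array(start if start is not None else o["position"]); p0=psi(o) if ps0 is None else ps0
    d=(np.array(target)-a)/n; dp=(ps-p0)/n; rows=[]
    for i in range(n):
        t=np.radians(p0+dp*i); y=np.array([np.cos(t),np.sin(t)]); x=np.array([-y[1],y[0]])
        rows.append([round(float(v),3) for v in(d[:2]@x/.04,d[:2]@y/.04,-d[2]/.04,-np.radians(dp)/.12)]+[g])
    for k in range(0,n,8): print(rows[k:k+8])
E
python3 - <<'E'
from h import *
show(); plan([.513,.130,.20],0,24,1)
E
```

```text
t 0.1 p [ 0.1354 -0.507   0.2306] psi -75.05 F [0.23 0.65 0.36] w 0.0858 ff 0.0
[[0.551, -0.54, 0.032, -0.455, 1], [0.58, -0.509, 0.032, -0.455, 1], [0.607, -0.476, 0.032, -0.455, 1], [0.632, -0.443, 0.032, -0.455, 1], [0.655, -0.407, 0.032, -0.455, 1], [0.676, -0.371, 0.032, -0.455, 1], [0.695, -0.334, 0.032, -0.455, 1], [0.713, -0.295, 0.032, -0.455, 1]]
[[0.728, -0.256, 0.032, -0.455, 1], [0.741, -0.216, 0.032, -0.455, 1], [0.751, -0.175, 0.032, -0.455, 1], [0.76, -0.134, 0.032, -0.455, 1], [0.766, -0.092, 0.032, -0.455, 1], [0.77, -0.05, 0.032, -0.455, 1], [0.771, -0.008, 0.032, -0.455, 1], [0.771, 0.034, 0.032, -0.455, 1]]
[[0.768, 0.076, 0.032, -0.455, 1], [0.762, 0.118, 0.032, -0.455, 1], [0.755, 0.159, 0.032, -0.455, 1], [0.745, 0.2, 0.032, -0.455, 1], [0.733, 0.24, 0.032, -0.455, 1], [0.719, 0.28, 0.032, -0.455, 1], [0.702, 0.319, 0.032, -0.455, 1], [0.684, 0.357, 0.032, -0.455, 1]]
```

Call:
play_rows(
  increments=[
    [0.55,-0.54,0.03,-0.455,1],
    [0.58,-0.51,0.03,-0.455,1],
    [0.61,-0.48,0.03,-0.455,1],
    [0.63,-0.44,0.03,-0.455,1],
    [0.66,-0.41,0.03,-0.455,1],
    [0.68,-0.37,0.03,-0.455,1],
    [0.7,-0.33,0.03,-0.455,1],
    [0.71,-0.3,0.03,-0.455,1],
  ],
)

```text
t: 0.9
position: [0.2619, -0.2933, 0.2213]
tcp_rot: [0.939, 0.343, -0.0, -0.0]
force: [0.6, 0.9, -0.0]
grip_width: 0.0853
finger_force: 0.0
```

Call:
play_rows(
  increments=[
    [0.73,-0.26,0.03,-0.455,1],
    [0.74,-0.22,0.03,-0.455,1],
    [0.75,-0.18,0.03,-0.455,1],
    [0.76,-0.13,0.03,-0.455,1],
    [0.77,-0.09,0.03,-0.455,1],
    [0.77,-0.05,0.03,-0.455,1],
    [0.77,-0.01,0.03,-0.455,1],
    [0.77,0.03,0.03,-0.455,1],
  ],
)

```text
t: 1.7
position: [0.3875, -0.0805, 0.2118]
tcp_rot: [0.843, 0.538, -0.0, -0.0]
force: [-0.3, -0.0, 1.0]
grip_width: 0.0852
finger_force: 0.0
```

Call:
play_rows(
  increments=[
    [0.77,0.08,0.03,-0.455,1],
    [0.76,0.12,0.03,-0.455,1],
    [0.75,0.16,0.03,-0.455,1],
    [0.74,0.2,0.03,-0.455,1],
    [0.73,0.24,0.03,-0.455,1],
    [0.72,0.28,0.03,-0.455,1],
    [0.7,0.32,0.03,-0.455,1],
    [0.68,0.36,0.03,-0.455,1],
  ],
)

```text
t: 2.5
position: [0.5136, 0.131, 0.2019]
tcp_rot: [0.706, 0.708, -0.0, -0.0]
force: [0.2, -0.9, 0.2]
grip_width: 0.0853
finger_force: 0.0
```

```bash
python3 - <<'E'
from h import *
o=show(); p=manip.camera_params("wrist");T=p["world_from_camera"];print(T,p["fx"])
im=manip.capture("wrist")[...,::-1]; cv2.imwrite("pics/w1.png",im)
for P in([.4937,.1323,.096],[.4445,.0077,.096],[.5997,.0905,.096],[.5506,-.0341,.096]):print(proj(p,P))
E
```

```text
t 2.5 p [0.5136 0.131  0.2019] psi 0.16 F [ 0.2  -0.86  0.24] w 0.0853 ff 0.0
[[ 1.      0.0043 -0.0007  0.5136]
 [ 0.0039 -0.9628 -0.2703  0.1999]
 [-0.0019  0.2703 -0.9628  0.343 ]
 [ 0.      0.      0.      1.    ]] 372.07332210229384
[[253.175  207.3222]]
[[192.7129 361.3981]]
[[401.7223 264.0861]]
[[326.9961 406.0582]]
```

View pics/w1.png

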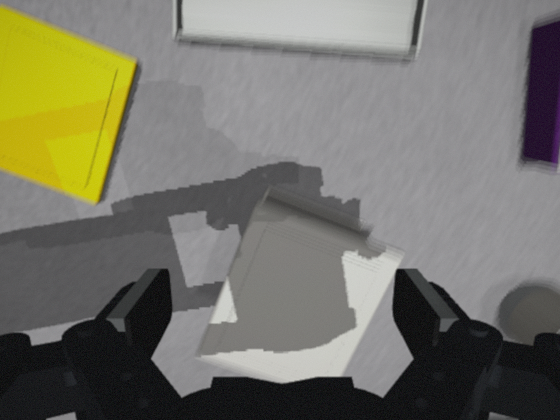

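```bash
python3 - <<'E'
from h import *
im=cv2.imread("pics/w1.png")[170:375,170:430]
im=np.clip(255*(im/255.)**.6,0,255).astype(np.uint8)
cv2.imwrite("pics/w1c.png",cv2.resize(im,None,fx=2.9,fy=2.9,interpolation=cv2.INTER_CUBIC))
E
```

```text
(no output)
```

View pics/w1c.png

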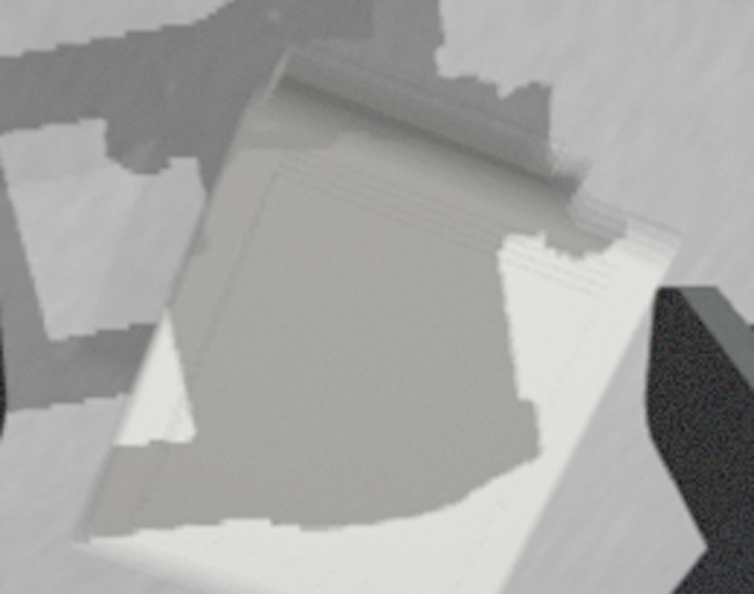

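The wrist picture is motion-blurred. Corner D is at about (258,204) and C at about (197,356), both within blur of my predictions. The fingers clear the lid at D, so I descend.

Call:
play_rows(
  increments=[
    [0,0,0.7,0,1],
    [0,0,0.9,0,1],
    [0,0,0.9,0,1],
    [0,0,0.6,0,1],
    [0,0,0.3,0,1],
    [0,0,0,0,1],
    [0,0,0,0,1],
  ],
)

```text
t: 3.25
position: [0.514, 0.1299, 0.0677]
tcp_rot: [0.707, 0.707, 0.001, 0.001]
force: [0.6, 0.1, 1.2]
grip_width: 0.0853
finger_force: 0.0
```

```bash
python3 - <<'E'
from h import *
o=show(); p=manip.camera_params("wrist")
im=manip.capture("wrist")[...,::-1];ims=manip.capture("side")[...,::-1]
im=np.clip(255*(im/255.)**.6,0,255).astype(np.uint8)
ims=np.clip(255*(ims/255.)**.7,0,255).astype(np.uint8)
a=cv2.resize(ims[150:250,230:330],(420,420),interpolation=cv2.INTER_CUBIC)
b=cv2.resize(im[180:420,140:440],(380,304))
cv2.imwrite("pics/c2.png",np.hstack([np.vstack([b,np.zeros((116,380,3),np.uint8)]),a]))
E
```

```text
t 3.25 p [0.514  0.1299 0.0677] psi 0.02 F [0.61 0.11 1.24] w 0.0853 ff 0.0
```

View pics/c2.png

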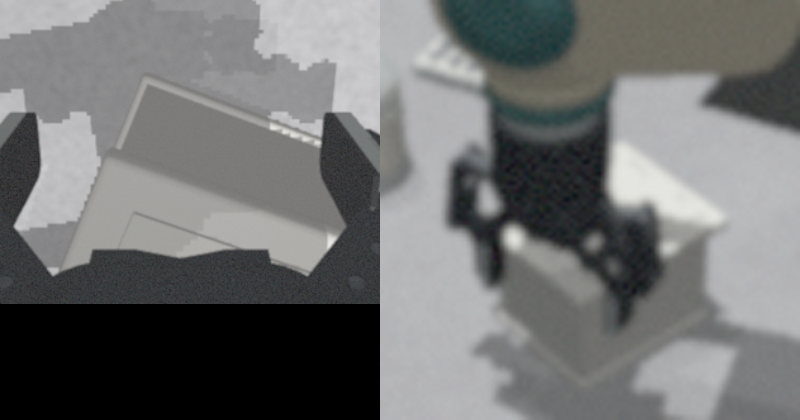

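Call:
play_rows(
  increments=[
    [0,0.2,0,0,1],
    [0,0.1,0,0,1],
    [0,0.025,0,0,1],
    [0,0.025,0,0,1],
    [0,0,0,0,1],
  ],
)

```text
t: 3.85
position: [0.5273, 0.1297, 0.0664]
tcp_rot: [0.707, 0.707, -0.0, -0.0]
force: [-0.3, -0.2, -0.5]
grip_width: 0.0854
finger_force: 0.0
```

```bash
python3 - <<'E'
from h import *
o=show(); p=manip.camera_params("wrist")
im=manip.capture("wrist")[...,::-1]; cv2.imwrite("pics/w3.png",im)
print(proj(p,[[.4937,.1323,.096],[.4445,.0077,.096],[.5997,.0905,.096]]),proj(manip.camera_params("wrist"),o["position"]))
im=np.clip(255*(im/255.)**.6,0,255).astype(np.uint8)
cv2.imwrite("pics/c3.png",cv2.resize(im[220:420,130:430],None,fx=2.6,fy=2.6,interpolation=cv2.INTER_CUBIC))
E
```

```text
t 3.85 p [0.5273 0.1297 0.0664] psi 0.02 F [-0.28 -0.22 -0.53] w 0.0854 ff 0.0
[[181.744  309.9304]
 [ 87.3889 569.3316]
 [478.7775 411.925 ]] [[281.9459 277.8872]]
```

View pics/c3.png

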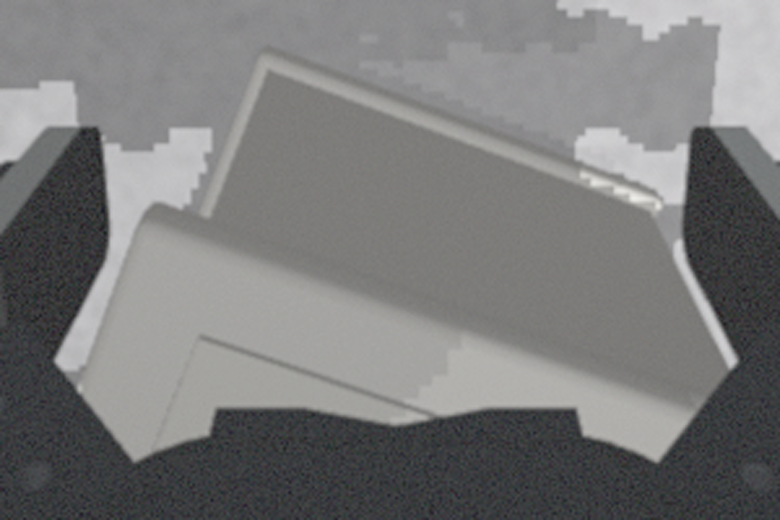

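D is at crop (152,215), about 2 mm +x and +y from my estimate. The pad is about 5 mm short of the edge, so I creep in.

Call:
play_rows(
  increments=[
    [0,0.05,0,0,1],
    [0,0.05,0,0,1],
    [0,0,0,0,1],
  ],
)

```text
t: 4.2
position: [0.5315, 0.1298, 0.0665]
tcp_rot: [0.707, 0.707, 0.0, 0.0]
force: [0.0, 0.3, 0.3]
grip_width: 0.0853
finger_force: 0.0
```

Call:
play_rows(
  increments=[
    [0,0.025,0,0,1],
    [0,0.025,0,0,1],
    [0,0,0,0,1],
  ],
)

```text
t: 4.5
position: [0.5333, 0.1298, 0.0664]
tcp_rot: [0.707, 0.707, -0.0, -0.0]
force: [0.3, 0.4, 1.0]
grip_width: 0.085
finger_force: 0.3
```

Call:
play_rows(
  increments=[
    [0,0.025,0,0,1],
    [0,0,0,0,1],
  ],
)

```text
t: 4.7
position: [0.5339, 0.1299, 0.0663]
tcp_rot: [0.707, 0.707, -0.0, -0.0]
force: [-4.2, 1.3, 0.8]
grip_width: 0.0858
finger_force: 1.6
```

Call:
play_rows(
  increments=[
    [0,0.025,0,0,1],
    [0,0,0,0,1],
  ],
)

```text
t: 4.9
position: [0.5352, 0.1301, 0.0664]
tcp_rot: [0.707, 0.707, -0.0, -0.0]
force: [-2.8, 3.3, 1.2]
grip_width: 0.0853
finger_force: 1.9
```

Call:
play_rows(
  increments=[
    [0,0,-0.05,0,1],
    [0,0,-0.05,0,1],
    [0,0,-0.05,0,1],
    [0,0,-0.05,0,1],
    [0,0,0,0,1],
  ],
)

```text
t: 5.4
position: [0.5356, 0.1297, 0.075]
tcp_rot: [0.707, 0.707, 0.0, 0.0]
force: [-1.4, 0.5, -1.0]
grip_width: 0.0854
finger_force: 0.8
```

```bash
python3 - <<'E'
from h import *
o=show()
im=manip.capture("wrist")[...,::-1]; cv2.imwrite("pics/w4.png",im)
im=np.clip(255*(im/255.)**.6,0,255).astype(np.uint8)
s=manip.capture("side")[150:250,230:330,::-1]
t=manip.capture("top")[130:240,260:370,::-1]
a=[cv2.resize(im[200:420,130:430],(409,300)),cv2.resize(np.clip(255*(s/255.)**.7,0,255).astype(np.uint8),(300,300),interpolation=cv2.INTER_CUBIC)]
cv2.imwrite("pics/c4.png",np.hstack(a))
E
```

```text
t 5.4 p [0.5356 0.1297 0.075 ] psi 0.02 F [-1.41  0.46 -1.02] w 0.0854 ff 0.8039394555817125
```

View pics/c4.png

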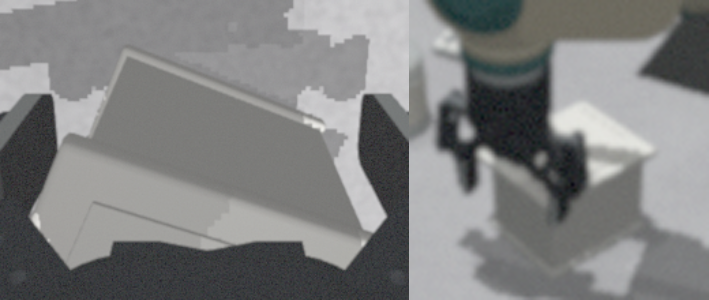

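The lid edge sits against the left finger, and finger force (0.8) with Fz −1 suggests it is lifting. I keep following the arc. If it slipped, finger force goes to zero.

Call:
play_rows(
  increments=[
    [-0.003,0.01,-0.075,0,1],
    [-0.004,0.012,-0.075,0,1],
    [-0.004,0.014,-0.075,0,1],
    [-0.005,0.016,-0.075,0,1],
    [0,0,0,0,1],
  ],
)

```text
t: 6.05
position: [0.5376, 0.1292, 0.0871]
tcp_rot: [0.707, 0.707, 0.0, 0.0]
force: [-2.0, 0.8, -0.0]
grip_width: 0.0853
finger_force: 1.2
```

Call:
play_rows(
  increments=[
    [-0.006,0.018,-0.075,0,1],
    [-0.007,0.02,-0.075,0,1],
    [-0.008,0.022,-0.075,0,1],
    [-0.009,0.024,-0.075,0,1],
    [0,0,0,0,1],
  ],
)

```text
t: 6.55
position: [0.541, 0.128, 0.0991]
tcp_rot: [0.707, 0.707, 0.0, 0.0]
force: [-2.4, 0.7, 0.7]
grip_width: 0.0855
finger_force: 1.6
```

```bash
python3 - <<'E'
from h import *
F=[]
for i in range(4):
    im=manip.capture("wrist"); o=manip.observe(); F.append(np.r_[o["force"],o["finger_force"]])
print(np.mean(F,0)); show()
cv2.imwrite("pics/w5.png",im[...,::-1]); cv2.imwrite("pics/t5.png",manip.capture("top")[...,::-1]); cv2.imwrite("pics/s5.png",manip.capture("side")[...,::-1])
E
```

```text
[-2.7642  1.2789 -0.2328  1.4241]
t 6.75 p [0.5406 0.128  0.0983] psi 0.03 F [-2.5  1.5 -0.1] w 0.0855 ff 1.4046709123067558
```

Contact persists with the tips above the old lid height, so the lid is tipping. I continue along the arc.

Call:
play_rows(
  increments=[
    [-0.012,0.03,-0.1,0,1],
    [-0.015,0.037,-0.1,0,1],
    [-0.017,0.042,-0.1,0,1],
    [-0.018,0.045,-0.1,0,1],
    [0,0,0,0,1],
  ],
)

```text
t: 7.35
position: [0.5476, 0.1253, 0.1155]
tcp_rot: [0.707, 0.707, 0.001, 0.001]
force: [-1.3, 1.5, 0.1]
grip_width: 0.0852
finger_force: 0.7
```

Call:
play_rows(
  increments=[
    [-0.02,0.051,-0.1,0,1],
    [-0.023,0.058,-0.1,0,1],
    [-0.024,0.062,-0.1,0,1],
    [-0.027,0.069,-0.1,0,1],
    [0,0,0,0,1],
    [0,0,0,0,1],
  ],
)

```text
t: 7.95
position: [0.5566, 0.1217, 0.1305]
tcp_rot: [0.707, 0.707, -0.0, 0.0]
force: [-1.2, 0.3, -0.6]
grip_width: 0.0852
finger_force: 0.3
```

```bash
python3 - <<'E'
from h import *
F=[]
for i in range(3):
    im=manip.capture("wrist"); o=manip.observe(); F.append(np.r_[o["force"],o["finger_force"]])
print(np.mean(F,0)); show()
im=im[...,::-1];cv2.imwrite("pics/w6.png",im); t=manip.capture("top")[...,::-1]; s=manip.capture("side")[...,::-1]
cv2.imwrite("pics/t6.png",t);cv2.imwrite("pics/s6.png",s)
g=lambda a:np.clip(255*(a/255.)**.6,0,255).astype(np.uint8)
cv2.imwrite("pics/c6.png",np.hstack([cv2.resize(g(im[120:420,110:450]),(397,350)),cv2.resize(g(s[130:250,220:340]),(350,350),interpolation=cv2.INTER_CUBIC)]))
E
```

```text
[-0.8339  0.2581  0.248   0.2447]
t 8.1 p [0.5563 0.1217 0.1302] psi 0.03 F [-0.9  -0.03  0.53] w 0.0852 ff 0.23735712748020887
```

View pics/c6.png

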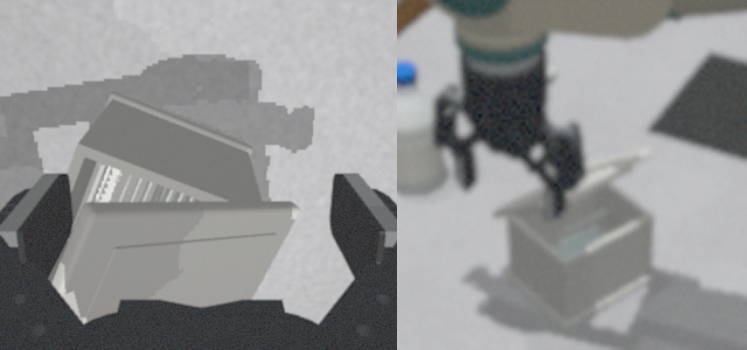

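The lid is tipped about 38°. The wrist crop shows the open dish and slides, with the lid's D corner at (88,207), the far corner at (297,205), and the far side resting on the dish. Next I square the gripper to the edge while keeping contact, and slide toward mid-edge.

```bash
cat >> h.py <<'E'
def path(TC,PS,g):
    rows=[]
    for i in range(len(TC)-1):
        t=np.radians(PS[i]); y=np.array([np.cos(t),np.sin(t)]); x=np.array([-y[1],y[0]]); d=(TC[i+1]-TC[i])/.04
        rows.append([round(float(v),3) for v in(d[:2]@x,d[:2]@y,-d[2],-np.radians(PS[i+1]-PS[i])/.12)]+[g])
    for k in range(0,len(rows),8): print(rows[k:k+8])
E
python3 - <<'E'
from h import *
a=np.radians(-21.5);ex=np.array([np.cos(a),np.sin(a)]);ey=np.array([-ex[1],ex[0]])
p=np.array([.5563,.1217]);E0=p-[.0427,.011]
TC=[];PS=[]
for s in np.linspace(0,1,13):
    ps=-21.5*s;t=np.radians(ps);y=np.array([np.cos(t),np.sin(t)]);x=np.array([-y[1],y[0]])
    TC.append(np.r_[E0-.041*s*ey+.0005*s*ex+.0427*y+.011*x,.1302]);PS.append(ps)
path(TC,PS,1);print(TC[-1])
E
```

```text
[[-0.113, -0.022, -0.0, 0.261, 1], [-0.114, -0.02, -0.0, 0.261, 1], [-0.115, -0.017, -0.0, 0.261, 1], [-0.116, -0.015, -0.0, 0.261, 1], [-0.117, -0.012, -0.0, 0.261, 1], [-0.117, -0.009, -0.0, 0.261, 1], [-0.118, -0.007, -0.0, 0.261, 1], [-0.118, -0.004, -0.0, 0.261, 1]]
[[-0.118, -0.002, -0.0, 0.261, 1], [-0.119, 0.001, -0.0, 0.261, 1], [-0.119, 0.004, -0.0, 0.261, 1], [-0.119, 0.006, -0.0, 0.261, 1]]
[0.5428 0.067  0.1302]
```

Call:
play_rows(
  increments=[
    [-0.113,-0.018,0,0.261,1],
    [-0.114,-0.016,0,0.261,1],
    [-0.115,-0.016,0,0.261,1],
    [-0.116,-0.015,0,0.261,1],
  ],
)

```text
t: 8.6
position: [0.553, 0.1031, 0.1305]
tcp_rot: [0.751, 0.661, 0.0, 0.0]
force: [-0.4, 0.6, -0.5]
grip_width: 0.0852
finger_force: 0.3
```

Call:
play_rows(
  increments=[
    [-0.117,-0.012,0,0.261,1],
    [-0.117,-0.009,0,0.261,1],
    [-0.118,-0.007,0,0.261,1],
    [-0.118,-0.004,0,0.261,1],
  ],
)

```text
t: 9.0
position: [0.5484, 0.0848, 0.1305]
tcp_rot: [0.791, 0.612, -0.0, 0.0]
force: [-1.0, 1.2, -0.4]
grip_width: 0.0856
finger_force: 0.3
```

Call:
play_rows(
  increments=[
    [-0.118,-0.002,0,0.261,1],
    [-0.119,0.001,0,0.261,1],
    [-0.119,0.004,0,0.261,1],
    [-0.119,0.006,0,0.261,1],
    [0,0,0,0,1],
  ],
)

```text
t: 9.5
position: [0.5432, 0.0664, 0.1305]
tcp_rot: [0.827, 0.562, -0.0, 0.0]
force: [-0.4, 0.1, -0.4]
grip_width: 0.0851
finger_force: 0.2
```

```bash
python3 - <<'E'
from h import *
F=[]
for i in range(3):
    im=manip.capture("wrist"); o=manip.observe(); F.append(np.r_[o["force"],o["finger_force"]])
print(np.mean(F,0)); show()
cv2.imwrite("pics/w7.png",im[...,::-1])
E
```

```text
[-0.6923  0.3061 -0.1751  0.243 ]
t 9.65 p [0.5433 0.0669 0.1305] psi -21.5 F [-0.3   0.42 -0.7 ] w 0.0853 ff 0.2486364170908928
```

Call:
play_rows(
  increments=[
    [0,0.085,-0.085,0,1],
    [0,0.093,-0.085,0,1],
    [0,0.105,-0.085,0,1],
    [0,0,0,0,1],
  ],
)

```text
t: 10.05
position: [0.5548, 0.0626, 0.1415]
tcp_rot: [0.827, 0.563, 0.001, 0.001]
force: [0.3, 0.3, -0.7]
grip_width: 0.0858
finger_force: 0.3
```

Call:
play_rows(
  increments=[
    [0,0.115,-0.085,0,1],
    [0,0.133,-0.085,0,1],
    [0,0,0,0,1],
  ],
)

```text
t: 10.35
position: [0.5639, 0.0589, 0.1481]
tcp_rot: [0.827, 0.563, 0.001, 0.0]
force: [-0.7, 0.1, -0.4]
grip_width: 0.0854
finger_force: 0.2
```

```bash
python3 - <<'E'
from h import *
F=[]
for i in range(3):
    im=manip.capture("wrist"); o=manip.observe(); F.append(np.r_[o["force"],o["finger_force"]])
print(np.mean(F,0)); show()
im=im[...,::-1];cv2.imwrite("pics/w8.png",im); t=manip.capture("top")[...,::-1]; s=manip.capture("side")[...,::-1]
cv2.imwrite("pics/t8.png",t);cv2.imwrite("pics/s8.png",s)
E
```

```text
[-0.1742 -0.0558  0.0615  0.2134]
t 10.5 p [0.563  0.0592 0.1473] psi -21.52 F [ 0.54 -0.84 -0.32] w 0.0853 ff 0.21533281076699495
```

Contact holds at about 53°. Closing partway will advance the outer finger and steepen the lid further, so I raise along with it.

Call:
play_rows(
  increments=[
    [0,0,-0.05,0,0.75],
    [0,0,-0.05,0,0.5],
    [0,0,-0.05,0,0.5],
    [0,0,-0.05,0,0.5],
    [0,0,0,0,0.5],
  ],
  grip_force=20,
)

```text
t: 11.1
position: [0.5633, 0.0592, 0.156]
tcp_rot: [0.827, 0.563, 0.0, 0.0]
force: [0.8, -0.3, 0.5]
grip_width: 0.0641
finger_force: 0.1
```

```bash
python3 - <<'E'
from h import *
F=[]
for i in range(3):
    im=manip.capture("wrist"); o=manip.observe(); F.append(np.r_[o["force"],o["finger_force"]])
print(np.mean(F,0)); show()
im=im[...,::-1];cv2.imwrite("pics/w9.png",im); s=manip.capture("side")[...,::-1]
cv2.imwrite("pics/s9.png",s)
E
```

```text
[ 0.0425  0.1931 -0.1013  0.1359]
t 11.25 p [0.5631 0.0591 0.1554] psi -21.51 F [-0.36  0.75  0.19] w 0.0642 ff 0.13737504836171865
```

Call:
play_rows(
  increments=[
    [0,0,-0.05,0,0.25],
    [0,0,-0.05,0,0],
    [0,0,-0.05,0,0],
    [0,0,-0.04,0,0],
    [0,0,0,0,0],
  ],
)

```text
t: 11.8
position: [0.5632, 0.0592, 0.1635]
tcp_rot: [0.827, 0.563, 0.0, 0.0]
force: [-0.1, 0.6, 0.1]
grip_width: 0.0429
finger_force: 0.1
```

```bash
python3 - <<'E'
from h import *
F=[]
for i in range(3):
    im=manip.capture("wrist"); o=manip.observe(); F.append(np.r_[o["force"],o["finger_force"]])
print(np.mean(F,0)); show()
im=im[...,::-1];cv2.imwrite("pics/w10.png",im); s=manip.capture("side")[...,::-1]
cv2.imwrite("pics/s10.png",s)
g=lambda a:np.clip(255*(a/255.)**.6,0,255).astype(np.uint8)
cv2.imwrite("pics/c10.png",np.hstack([cv2.resize(g(im[120:420,110:450]),(397,350)),cv2.resize(g(s[110:240,220:350]),(350,350),interpolation=cv2.INTER_CUBIC)]))
# side-view predicted tips
o=manip.observe();print(proj(manip.camera_params("side"),o["position"]))
E
```

```text
[ 0.0877 -0.3927 -0.1021  0.0694]
t 11.95 p [0.5631 0.0592 0.163 ] psi -21.51 F [0.01 0.27 0.11] w 0.0427 ff 0.06883880007080734
[[267.3542 179.7031]]
```

Call:
play_rows(
  increments=[
    [0,-0.02,-0.03,0,-0.2],
    [0,-0.04,-0.03,0,-0.45],
    [0,-0.04,-0.03,0,-0.45],
    [0,-0.02,-0.02,0,-0.45],
    [0,0,0,0,-0.45],
  ],
)

```text
t: 12.5
position: [0.5586, 0.061, 0.1677]
tcp_rot: [0.827, 0.563, 0.0, 0.0]
force: [-0.0, 0.8, -0.6]
grip_width: 0.0233
finger_force: 0.0
```

```bash
python3 - <<'E'
from h import *
F=[]
for i in range(3):
    im=manip.capture("wrist"); o=manip.observe(); F.append(np.r_[o["force"],o["finger_force"]])
print(np.mean(F,0)); show()
im=im[...,::-1];cv2.imwrite("pics/w10.png",im); s=manip.capture("side")[...,::-1];cv2.imwrite("pics/s11.png",s)
g=lambda a:np.clip(255*(a/255.)**.6,0,255).astype(np.uint8)
cv2.imwrite("pics/c11.png",np.hstack([cv2.resize(g(im[120:420,110:450]),(397,350)),cv2.resize(g(s[110:240,220:350]),(350,350),interpolation=cv2.INTER_CUBIC)]))
E
```

```text
[0.0618 0.2937 0.0353 0.0356]
t 12.65 p [0.5586 0.0609 0.1675] psi -21.51 F [0.3  0.05 0.36] w 0.0235 ff 0.03540787329257
```

Call:
play_rows(
  increments=[
    [0,-0.02,-0.01,0,-1],
    [0,-0.02,-0.01,0,-1],
    [0,0,0,0,-1],
    [0,0,0,0,-1],
    [0,0,0,0,-1],
  ],
  grip_force=30,
)

```text
t: 13.2
position: [0.5574, 0.0614, 0.1684]
tcp_rot: [0.827, 0.563, 0.0, 0.0]
force: [3.7, -1.0, -1.7]
grip_width: 0.0096
finger_force: 29.7
```

The plate is pinched (9.6 mm opening, 30 N). I relieve the sideways force and lift.

Call:
play_rows(
  increments=[
    [0,0.05,-0.05,0,-1],
    [0,0.05,-0.1,0,-1],
    [0,0,-0.2,0,-1],
    [0,0,-0.3,0,-1],
    [0,0,-0.4,0,-1],
    [0,0,-0.3,0,-1],
    [0,0,0,0,-1],
    [0,0,0,0,-1],
  ],
  grip_force=50,
)

```text
t: 14.0
position: [0.5606, 0.0602, 0.2223]
tcp_rot: [0.827, 0.563, -0.0, -0.0]
force: [1.2, 0.6, -2.5]
grip_width: 0.0066
finger_force: 49.6
```

```bash
python3 - <<'E'
from h import *
F=[]
for i in range(3):
    s=manip.capture("side"); o=manip.observe(); F.append(np.r_[o["force"],o["finger_force"]])
print(np.mean(F,0)); o=show()
im=manip.capture("wrist")[...,::-1]; s=s[...,::-1]; t=manip.capture("top")[...,::-1]
for n,x in(("w12",im),("s12",s),("t12",t)): cv2.imwrite(f"pics/{n}.png",x)
g=lambda a:np.clip(255*(a/255.)**.65,0,255).astype(np.uint8)
A=cv2.resize(g(s[80:260,190:370]),(440,440),interpolation=cv2.INTER_CUBIC)
B=cv2.resize(g(im),(350,262)); C=cv2.resize(g(t[110:240,230:405]),(350,178) if 0 else (240,178),interpolation=cv2.INTER_CUBIC)
C=cv2.copyMakeBorder(C,0,0,0,110,cv2.BORDER_CONSTANT)
cv2.imwrite("pics/c12.png",np.hstack([A,np.vstack([B,C])]))
E
```

```text
[ 0.1222 -0.144  -1.6519 49.587 ]
t 14.15 p [0.5604 0.0601 0.2212] psi -21.51 F [ 0.36 -0.36 -1.43] w 0.0067 ff 49.58733558654785
```

View pics/c12.png

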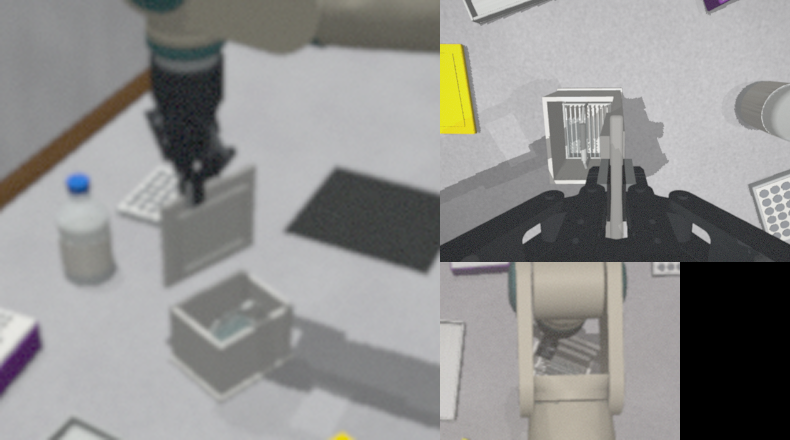

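The lid hangs vertically in the fingers with its underside (ridge) toward the robot. Its lower edge in the side crop runs from (166,285) to (255,238). The dish is open and in place, with the rack inside. I measure the lid in the grip from those corners.

```bash
python3 - <<'E'
from h import *
p=manip.camera_params("side");T=p["world_from_camera"]
tcp=np.array([.5604,.0601,.2212]);a=np.radians(-21.5);ex=np.array([np.cos(a),np.sin(a),0]);ey=np.array([-ex[1],ex[0],0])
uv=np.array([(166,285),(255,238),(253,168),(163,200)])/2.444+[190,80]-.3
d=np.c_[(uv-[p["cx"],p["cy"]])/p["fx"],np.ones(4)]@T[:3,:3].T;o=T[:3,3]
k=((tcp-.004*ex-o)@ex)/(d@ex);P=o+d*k[:,None]
for q in P: print("along ey %.1f  z rel tcp %.1f  z %.4f"%((q-tcp)@ey*1e3,(q-tcp)[2]*1e3,q[2]))
# dish rim corners in top t12 not visible; mat corners from top0
from scipy.optimize import least_squares
pt=manip.camera_params("top")
uv=np.array([(578,243),(681,243),(686,355),(582,355)])/1.4;M=ray(pt,uv,.003);print(M.mean(0))
E
```

```text
along ey 41.3  z rel tcp -92.1  z 0.1291
along ey -94.2  z rel tcp -90.1  z 0.1311
along ey -88.4  z rel tcp 10.9  z 0.2321
along ey 39.3  z rel tcp 23.2  z 0.2444
[ 0.4679 -0.3215  0.003 ]
```

```bash
python3 - <<'E'
from h import *
o=show(); s=(1-np.cos(np.linspace(0,np.pi,17)))/2
TC=[o["position"]+k*(np.array([.529,-.2955,.235])-o["position"]) for k in s]; PS=[-21.51*(1-k) for k in s]
path(TC,PS,-1)
E
```

```text
t 14.25 p [0.5605 0.0601 0.2215] psi -21.51 F [ 0.27  0.72 -1.38] w 0.0064 ff 49.58746254444122
[[-0.082, 0.024, -0.003, -0.03, -1], [-0.244, 0.071, -0.01, -0.089, -1], [-0.397, 0.111, -0.016, -0.145, -1], [-0.537, 0.14, -0.021, -0.195, -1], [-0.658, 0.155, -0.026, -0.237, -1], [-0.756, 0.156, -0.029, -0.27, -1], [-0.825, 0.143, -0.032, -0.293, -1], [-0.863, 0.118, -0.033, -0.305, -1]]
[[-0.866, 0.086, -0.033, -0.305, -1], [-0.835, 0.052, -0.032, -0.293, -1], [-0.771, 0.021, -0.029, -0.27, -1], [-0.676, -0.003, -0.026, -0.237, -1], [-0.555, -0.019, -0.021, -0.195, -1], [-0.412, -0.023, -0.016, -0.145, -1], [-0.253, -0.019, -0.01, -0.089, -1], [-0.085, -0.007, -0.003, -0.03, -1]]
```

Call:
play_rows(
  increments=[
    [-0.08,0.02,-0.05,-0.03,-1],
    [-0.24,0.07,-0.05,-0.09,-1],
    [-0.4,0.11,-0.04,-0.145,-1],
    [-0.54,0.14,-0.02,-0.195,-1],
    [-0.66,0.155,-0.03,-0.24,-1],
    [-0.76,0.16,-0.03,-0.27,-1],
    [-0.82,0.14,-0.03,-0.29,-1],
    [-0.86,0.12,-0.03,-0.305,-1],
  ],
)

```text
t: 15.05
position: [0.5445, -0.1195, 0.2339]
tcp_rot: [0.77, 0.639, 0.0, 0.0]
force: [0.2, 0.6, -1.4]
grip_width: 0.0066
finger_force: 49.5
```

Call:
play_rows(
  increments=[
    [-0.87,0.086,-0.03,-0.305,-1],
    [-0.83,0.05,-0.03,-0.293,-1],
    [-0.77,0.02,-0.03,-0.27,-1],
    [-0.68,0,0,-0.237,-1],
    [-0.55,-0.02,0,-0.195,-1],
    [-0.41,-0.02,0,-0.145,-1],
    [-0.25,-0.02,0,-0.09,-1],
    [-0.09,-0.01,0,-0.03,-1],
  ],
)

```text
t: 15.85
position: [0.5287, -0.2964, 0.2371]
tcp_rot: [0.707, 0.707, -0.0, -0.0]
force: [-0.4, -0.5, -1.8]
grip_width: 0.0067
finger_force: 49.5
```

Call:
play_rows(
  increments=[
    [0,0,0,0,-1],
    [0,0,0.4,0,-1],
    [0,0,0.8,0,-1],
    [0,0,0.8,0,-1],
    [0,0,0.6,0,-1],
    [0,0,0.2,0,-1],
    [0,0,0,0,-1],
    [0,0,0,0,-1],
  ],
)

```text
t: 16.65
position: [0.5299, -0.2953, 0.1269]
tcp_rot: [0.707, 0.707, 0.0, 0.001]
force: [-0.5, 0.5, -0.8]
grip_width: 0.0064
finger_force: 49.5
```

```bash
python3 - <<'E'
from h import *
s=manip.capture("side"); t=manip.capture("top");w=manip.capture("wrist")
for n,x in(("w13",w),("s13",s),("t13",t)): cv2.imwrite(f"pics/{n}.png",x[...,::-1])
o=show(); p=manip.camera_params("side")
# predicted lid lower corners -> side pixels; look for mat/lid transition columns
tc=o["position"]
for k in(.041,-.026,-.094):
    q=proj(p,tc+[-.004,k,-.091])[0]; c=int(round(q[0])); r=int(round(q[1])); print(k,q,s[r-14:r+16:2,c].mean(1).astype(int))
E
```

```text
t 16.8 p [ 0.5299 -0.2956  0.127 ] psi 0.02 F [-1.64 -0.33 -1.06] w 0.0065 ff 49.51976716518402
0.041 [322.2496 164.5792] [112 108  87  79  81  82  79  68  36  15  23  28  35  35  81]
-0.026 [329.814  155.2549] [78 73 73 72 76 77 94 86 53 25 17 15  9  9 24]
-0.094 [337.0263 146.3645] [ 94  82  84  88  98 103 110 121 137 100  30  19  17  19  16]
```

Call:
play_rows(
  increments=[
    [0,0,0.3,0,-1],
    [0,0,0.2,0,-1],
    [0,0,0.075,0,-1],
    [0,0,0,0,-1],
    [0,0,0,0,-1],
  ],
)

```text
t: 17.3
position: [0.5293, -0.2951, 0.1022]
tcp_rot: [0.707, 0.707, 0.0, 0.0]
force: [-0.0, 2.5, 2.8]
grip_width: 0.0068
finger_force: 50.1
```

Call:
play_rows(
  increments=[
    [0,0,0.04,0,-1],
    [0,0,0.04,0,-1],
    [0,0,0,0,-1],
  ],
)

```text
t: 17.6
position: [0.5306, -0.2952, 0.102]
tcp_rot: [0.707, 0.707, 0.001, 0.002]
force: [-0.7, 5.4, 14.0]
grip_width: 0.0066
finger_force: 51.9
```

Call:
play_rows(
  increments=[
    [0,0,0.04,0,-1],
    [0,0,0,0,-1],
  ],
)

```text
t: 17.8
position: [0.5311, -0.2952, 0.102]
tcp_rot: [0.707, 0.707, 0.001, 0.003]
force: [-2.4, 8.0, 20.7]
grip_width: 0.0066
finger_force: 52.8
```

Call:
play_rows(
  increments=[
    [0,0,0.03,0,-1],
    [0,0,0,0,-1],
  ],
)

```text
t: 18.0
position: [0.5315, -0.2952, 0.102]
tcp_rot: [0.707, 0.708, 0.002, 0.003]
force: [-3.7, 9.4, 26.1]
grip_width: 0.0067
finger_force: 53.6
```

The lid bottom touched the mat at TCP z 0.102. I back off the pressure, then open into a slot while moving −x so the lid leans onto the outer finger.

Call:
play_rows(
  increments=[
    [0,0,-0.07,0,-1],
    [0,0,-0.05,0,-1],
    [0,0,0,0,-1],
    [0,0,0,0,-1],
  ],
  grip_force=30,
)

```text
t: 18.4
position: [0.5298, -0.2953, 0.1021]
tcp_rot: [0.707, 0.707, 0.0, 0.001]
force: [-0.1, 3.1, 7.8]
grip_width: 0.0063
finger_force: 51.0
```

Call:
play_rows(
  increments=[
    [0,0,0,0,-0.85],
    [0,-0.06,0,0,-0.62],
    [0,-0.08,0,0,-0.62],
    [0,-0.08,0.01,0,-0.62],
    [0,-0.08,0.02,0,-0.62],
    [0,0,0,0,-0.62],
  ],
)

```text
t: 19.0
position: [0.5165, -0.2953, 0.0992]
tcp_rot: [0.707, 0.707, -0.0, -0.0]
force: [0.4, 0.0, -1.0]
grip_width: 0.0164
finger_force: 0.0
```

```bash
python3 - <<'E'
from h import *
s=manip.capture("side"); w=manip.capture("wrist")
for n,x in(("w14",w),("s14",s)): cv2.imwrite(f"pics/{n}.png",x[...,::-1])
show()
E
```

```text
t 19.1 p [ 0.517  -0.2953  0.0996] psi -0.0 F [-0.52 -0.59 -0.11] w 0.0161 ff 0.027341423156030942
```

Call:
play_rows(
  increments=[
    [0,-0.115,0.012,0,-0.6],
    [0,-0.115,0.025,0,-0.57],
    [0,-0.115,0.025,0,-0.54],
    [0,-0.115,0.037,0,-0.5],
    [0,-0.115,0.05,0,-0.47],
    [0,-0.115,0.06,0,-0.435],
    [0,-0.115,0.075,0,-0.435],
    [0,-0.115,0.075,0,-0.435],
  ],
)

```text
t: 19.9
position: [0.4799, -0.2953, 0.0851]
tcp_rot: [0.707, 0.707, -0.0, -0.0]
force: [-0.6, 0.6, -0.0]
grip_width: 0.0241
finger_force: 0.3
```

```bash
python3 - <<'E'
from h import *
F=[]
for i in range(3):
    w=manip.capture("wrist"); o=manip.observe(); F.append(np.r_[o["force"],o["finger_force"]])
s=manip.capture("side")
print(np.mean(F,0))
for n,x in(("w15",w),("s15",s)): cv2.imwrite(f"pics/{n}.png",x[...,::-1])
show()
E
```

```text
[-0.3197 -0.3106  0.2645  0.2122]
t 20.1 p [ 0.4803 -0.2953  0.0853] psi -0.0 F [ 0.15  0.27 -0.03] w 0.0239 ff 0.1293983543291688
```

Call:
play_rows(
  increments=[
    [0,-0.073,0.072,0,-0.37],
    [0,-0.07,0.076,0,-0.31],
    [0,-0.067,0.08,0,-0.25],
    [0,-0.064,0.083,0,-0.19],
    [0,-0.06,0.087,0,-0.13],
    [0,-0.057,0.09,0,-0.07],
    [0,-0.054,0.093,0,0],
    [0,-0.052,0.095,0,0.06],
  ],
)

```text
t: 20.9
position: [0.4603, -0.2953, 0.0579]
tcp_rot: [0.707, 0.707, -0.0, -0.0]
force: [-0.8, -0.2, 0.6]
grip_width: 0.0451
finger_force: 0.2
```

```bash
python3 - <<'E'
from h import *
F=[]
for i in range(3):
    w=manip.capture("wrist"); o=manip.observe(); F.append(np.r_[o["force"],o["finger_force"]])
s=manip.capture("side")
print(np.mean(F,0))
for n,x in(("w16",w),("s16",s)): cv2.imwrite(f"pics/{n}.png",x[...,::-1])
show()
E
```

```text
[-0.4674 -0.3553  0.1291  0.0851]
t 21.1 p [ 0.4606 -0.2954  0.0584] psi 0.01 F [-0.11 -0.31 -0.36] w 0.0451 ff 0.0
```

Finger force is ambiguous now. I fit the lid angle against the pictures numerically.

```bash
cat > fit.py <<'E'
from h import *
def score(im,p,th,px,yc,zc=.003):
    # pivot x px at mat, plate underside rising toward -x at th
    c,s=np.cos(th),np.sin(th); L=.114
    def pt(u,v,w): return [px-u*c+w*s, yc+v, zc+u*s+w*c]
    C=[pt(u,v,w) for u in(0,L) for v in(-.067,.067) for w in(0,.008)]
    q=proj(p,C); h=cv2.convexHull(q.astype(np.float32)).astype(np.int32)
    m=np.zeros(im.shape[:2],np.uint8); cv2.fillConvexPoly(m,h,1)
    r=cv2.dilate(m,np.ones((9,9)))-m
    # black mat region only counts for the ring
    mp=proj(p,[[.358,-.4215,.003],[.358,-.2215,.003],[.578,-.2215,.003],[.578,-.4215,.003]]).astype(np.int32)
    mm=np.zeros_like(m); cv2.fillConvexPoly(mm,mp,1)
    b=(im.mean(2)>55).astype(float)
    return b[m>0].mean()-b[(r>0)&(mm>0)].mean()
def run(tags):
    P={k:manip.camera_params(k) for k in("side",)}
    for tag in tags:
        im=cv2.imread(f"pics/s{tag}.png"); best=[]
        for th in np.radians(np.arange(0,91,5)):
            for px in np.arange(.505,.566,.01):
                for yc in(-.335,-.3215,-.308):
                    best.append((score(im,P["side"],th,px,yc,.010 if th<.05 else .003),round(np.degrees(th)),round(px,3),yc))
        best.sort(reverse=True); print(tag,[tuple(round(float(v),3) for v in b) for b in best[:4]])
E
python3 - <<'E'
from fit import *
run([14,15,16])
E
```

```text
14 [(0.654, 70.0, 0.525, -0.322), (0.631, 60.0, 0.525, -0.322), (0.628, 65.0, 0.525, -0.322), (0.617, 60.0, 0.525, -0.335)]
15 [(0.76, 90.0, 0.565, -0.322), (0.756, 90.0, 0.565, -0.308), (0.734, 85.0, 0.565, -0.322), (0.733, 90.0, 0.565, -0.335)]
16 [(0.727, 5.0, 0.535, -0.322), (0.722, 0.0, 0.535, -0.322), (0.663, 5.0, 0.535, -0.335), (0.655, 0.0, 0.535, -0.335)]
```

```bash
python3 - <<'E'
from fit import *
for cam,f in(("side","s16"),("wrist","w16")):
    p=manip.camera_params(cam);im=cv2.imread(f"pics/{f}.png");b=[]
    for th in range(0,61,4):
        b.append(max((round(float(score(im,p,np.radians(th),px,yc,.010 if th<3 else .003)),3),th,round(px,3),yc) for px in np.arange(.505,.58,.005) for yc in(-.335,-.328,-.3215,-.315,-.308)))
    print(cam,*b,sep="\n")
im=cv2.imread("pics/s16.png").mean(2).astype(int)
q=proj(manip.camera_params("side"),[[.358,-.4215,.003],[.358,-.2215,.003],[.578,-.2215,.003],[.578,-.4215,.003]]).astype(int);print(q)
for r in range(118,206,4): print(r,' '.join('%3d'%v for v in im[r,290:400:4]))
E
```

```text
side
(0.728, 0, np.float64(0.535), -0.315)
(0.727, 4, np.float64(0.535), -0.3215)
(0.677, 8, np.float64(0.535), -0.315)
(0.656, 12, np.float64(0.53), -0.315)
(0.565, 16, np.float64(0.53), -0.308)
(0.446, 20, np.float64(0.52), -0.308)
(0.428, 24, np.float64(0.51), -0.308)
(0.393, 28, np.float64(0.505), -0.308)
(0.352, 32, np.float64(0.535), -0.308)
(0.359, 36, np.float64(0.535), -0.308)
(0.328, 40, np.float64(0.535), -0.308)
(0.309, 44, np.float64(0.535), -0.308)
(0.281, 48, np.float64(0.53), -0.308)
(0.251, 52, np.float64(0.535), -0.315)
(0.442, 56, np.float64(0.575), -0.308)
(0.483, 60, np.float64(0.575), -0.308)
wrist
(0.386, 0, np.float64(0.525), -0.3215)
(0.372, 4, np.float64(0.515), -0.3215)
(0.372, 8, np.float64(0.54), -0.3215)
(0.379, 12, np.float64(0.54), -0.3215)
(0.349, 16, np.float64(0.51), -0.315)
(0.319, 20, np.float64(0.54), -0.308)
(0.295, 24, np.float64(0.52), -0.308)
(0.28, 28, np.float64(0.505), -0.315)
(0.273, 32, np.float64(0.515), -0.308)
(0.267, 36, np.float64(0.515), -0.308)
(0.276, 40, np.float64(0.51), -0.308)
(0.27, 44, np.float64(0.51), -0.315)
(0.266, 48, 
[... 2039 characters left out ...]
 159
182 158 158 157 160 157 156 160 160 158 150 111  53  35  29  15  18  29  22   9  15  44  80  79  94 158 158 142 155
186 160 159 157 159 161 162 160 163 159 161 158 156 149 122  74  19  16  18   9  16  80  84  92  81 117 147 135 145
190 179 160 159 159 158 160 162 163 161 162 162 160 156 157 157 137  70  48  27  72  92  93  91  90  85  93 109 142
194  91 170 163 158 160 163 162 166 163 163 159 159 158 157 159 158 150  89  82  89  92  89  88  91  90  76  75  91
198  83  82 135 173 160 164 163 163 164 161 158 157 158 155 158 160 162 158 135  84  89  90  89  87  83  75  76  76
202  97  91  82 104 176 164 164 164 160 156 157 156 154 157 156 159 160 160 158 135  81  84  77  76  78  76  74  75
```

Side-image rows 154–174 show the bright lid face lying flat on the mat, spanning x about 0.42–0.535, right way up. I retreat upward and then confirm from the top camera.

Call:
play_rows(
  increments=[
    [0,0,-0.4,0,0.1],
    [0,0,-0.9,0,0],
    [0,0,-1,0,0],
    [0,0,-1,0,0],
    [0,0,-0.7,0,0],
    [0,0,0,0,0],
    [0,0,0,0,0],
  ],
)

```text
t: 21.8
position: [0.4608, -0.2954, 0.2188]
tcp_rot: [0.707, 0.707, 0.0, 0.001]
force: [0.1, 0.4, -0.7]
grip_width: 0.0425
finger_force: 0.0
```

```bash
cat > rim.py <<'E'
from h import *
from scipy.ndimage import map_coordinates
from scipy.optimize import minimize
def samp(im,p,P): q=proj(p,P); return map_coordinates(im,[q[:,1],q[:,0]],order=1,mode="nearest")
def rect(hx,hy,n=40):
    t=np.linspace(-1,1,n); return np.r_[np.c_[t*hx,0*t+hy],np.c_[t*hx,0*t-hy],np.c_[0*t+hx,t*hy],np.c_[0*t-hx,t*hy]]
def W(s,L,z): c,d=np.cos(s[2]),np.sin(s[2]); return np.c_[L@np.array([[c,d],[-d,c]])+s[:2],np.full(len(L),z)]
def fitrim(im,p,s0,z=.088,hx=.047,hy=.057,rng=.012,inner=True,w=.005):
    g=cv2.GaussianBlur(im.astype(float).mean(2),(0,0),.6)
    def f(s):
        v=samp(g,p,W(s,rect(hx-w/2,hy-w/2),z)).mean()-.5*samp(g,p,W(s,rect(hx+.004,hy+.004),z)).mean()
        return -(v-(.5*samp(g,p,W(s,rect(hx-w-.004,hy-w-.004),z)).mean() if inner else 0))
    best=min((f([s0[0]+a,s0[1]+b,s0[2]+c]),s0[0]+a,s0[1]+b,s0[2]+c) for a in np.arange(-rng,rng+.001,.003) for b in np.arange(-rng,rng+.001,.003) for c in np.radians([-8,-5,-2,0,2,5,8]))
    r=minimize(f,best[1:],method="Nelder-Mead",options=dict(initial_simplex=np.array(best[1:])+np.r_[[[0]*3],np.diag([.002,.002,.03])]))
    return r.x,r.fun
E
python3 - <<'E'
from rim import *
o=show(); p=manip.camera_params("top"); im=manip.capture("top"); cv2.imwrite("pics/t17.png",im[...,::-1])
s=manip.capture("side");cv2.imwrite("pics/s17.png",s[...,::-1])
x,f=fitrim(im,p,[.524,.048,-.375]);print("dish top",x,np.degrees(x[2]),f)
x2,f2=fitrim(s,manip.camera_params("side"),[.524,.048,-.375]);print("dish side",x2,np.degrees(x2[2]),f2)
# lid on mat: bright blob
a=ray(p,[[0,0]],0)
g=im.mean(2); mp=proj(p,[[.36,-.42,.003],[.36,-.223,.003],[.575,-.223,.003],[.575,-.42,.003]]).astype(np.int32)
m=np.zeros(g.shape,np.uint8);cv2.fillConvexPoly(m,mp,1)
b=((g>60)&(m>0)).astype(np.uint8);n,l,st,ce=cv2.connectedComponentsWithStats(b);k=1+np.argmax(st[1:,4]);ys,xs=np.where(l==k)
(c,wh,ang)=cv2.minAreaRect(np.c_[xs,ys].astype(np.float32));B=cv2.boxPoints((c,wh,ang));Q=ray(p,B,.018);print("lid",Q.mean(0),np.linalg.norm(np.roll(Q,-1,0)-Q,axis=1),Q[:,:2].tolist(), st[k])
E
```

```text
t 21.8 p [ 0.4608 -0.2954  0.2188] psi 0.02 F [ 0.12  0.35 -0.72] w 0.0425 ff 0.0
dish top [ 0.515   0.0536 -0.3691] -21.146378976023065 -40.517087561741874
dish side [ 0.5121  0.0534 -0.3661] -20.97698560276738 -29.730958735592402
lid [ 0.4835 -0.3174  0.018 ] [0.1185 0.1394 0.1181 0.1379] [[0.42845885170829906, -0.24295417565746164], [0.5464555214616869, -0.2534361835252433], [0.5382296903790508, -0.392544926618178], [0.4207495450480034, -0.38059357943289046]] [ 426  184   53   46 1949]
```

The lid is flat on the mat (118×138 mm blob, centre (0.484,−0.317)). Now I check whether the dish has moved, using patches of its lower walls.

```bash
python3 - <<'E'
from rim import *
p=manip.camera_params("side")
a=cv2.imread("pics/side0_raw.png")
# Canny-based patch: dish bottom front corner
for (x0,y0,x1,y1) in((255,215,312,245),(268,222,298,244)):
  T=a[y0:y1,x0:x1]
  for f in("s6","s9","s11","s12","s17"):
    b=cv2.imread(f"pics/{f}.png"); S=b[y0-10:y1+10,x0-10:x1+10]
    up=lambda z:cv2.Canny(cv2.resize(z,None,fx=4,fy=4,interpolation=cv2.INTER_CUBIC),20,60).astype(np.float32)
    up2=lambda z:cv2.GaussianBlur(up(z),(0,0),3)
    r=cv2.matchTemplate(up2(S),up2(T),cv2.TM_CCOEFF_NORMED);_,v,_,l=cv2.minMaxLoc(r);print(f,round(v,3),np.array(l)/4-10)
print(proj(p,[[.514,.0535,0],[.514+.0093,.0535-.00367,0]]))
for f in("t6","t12","t17"):
    print(f,fitrim(cv2.imread(f"pics/{f}.png"),manip.camera_params("top"),[.518,.05,-.375]))
for f in("s6","s12","s17"):
    print(f,fitrim(cv2.imread(f"pics/{f}.png"),p,[.518,.05,-.375]))
E
```

```text
s6 0.379 [-0.25 -4.25]
s9 0.476 [-2. -3.]
s11 0.48 [-1.75 -2.5 ]
s12 0.497 [ 0.  -1.5]
s17 0.62 [ 0.25 -1.75]
s6 0.517 [ 4. -7.]
s9 0.513 [-2.75 -3.  ]
s11 0.56 [ 0.25 -3.25]
s12 0.654 [-0.5 -1.5]
s17 0.704 [ 1.25 -2.5 ]
[[283.6432 226.5039]
 [281.5261 224.7769]]
t6 (array([ 0.5255,  0.039 , -0.3413]), np.float64(-4.966961963118507))
t12 (array([ 0.5282,  0.0478, -0.367 ]), np.float64(-12.866744687286015))
t17 (array([ 0.515 ,  0.0536, -0.369 ]), np.float64(-40.51705774352416))
s6 (array([ 0.5184,  0.0476, -0.4137]), np.float64(-6.724941991458067))
s12 (array([ 0.5133,  0.0528, -0.3663]), np.float64(-19.066292977181234))
s17 (array([ 0.5121,  0.0534, -0.366 ]), np.float64(-29.731018376404876))
```

```bash
python3 - <<'E'
from h import *
o=show(); s=(1-np.cos(np.linspace(0,np.pi,17)))/2
TC=[o["position"]+k*(np.array([.51,.03,.24])-o["position"]) for k in s]; PS=[-21.1*k for k in s]
path(TC,PS,0)
E
```

```text
t 21.9 p [ 0.4601 -0.2949  0.2168] psi 0.01 F [ 0.58 -0.08 -0.87] w 0.0429 ff 0.0
[[0.078, 0.012, -0.006, 0.029, 0], [0.231, 0.035, -0.017, 0.087, 0], [0.376, 0.052, -0.027, 0.142, 0], [0.507, 0.062, -0.036, 0.191, 0], [0.62, 0.061, -0.044, 0.233, 0], [0.709, 0.05, -0.05, 0.265, 0], [0.77, 0.03, -0.054, 0.288, 0], [0.802, 0.003, -0.057, 0.299, 0]]
[[0.801, -0.026, -0.057, 0.299, 0], [0.769, -0.052, -0.054, 0.288, 0], [0.707, -0.073, -0.05, 0.265, 0], [0.617, -0.083, -0.044, 0.233, 0], [0.504, -0.082, -0.036, 0.191, 0], [0.373, -0.07, -0.027, 0.142, 0], [0.229, -0.047, -0.017, 0.087, 0], [0.077, -0.017, -0.006, 0.029, 0]]
```

Call:
play_rows(
  increments=[
    [0.08,0.012,-0.01,0.03,0],
    [0.23,0.035,-0.02,0.087,0],
    [0.38,0.052,-0.03,0.142,0],
    [0.51,0.062,-0.036,0.19,0],
    [0.62,0.06,-0.044,0.233,0],
    [0.71,0.05,-0.05,0.265,0],
    [0.77,0.03,-0.054,0.288,0],
    [0.8,0,-0.057,0.3,0],
  ],
)

```text
t: 22.7
position: [0.4851, -0.1307, 0.23]
tcp_rot: [0.77, 0.638, -0.0, -0.0]
force: [0.5, 0.1, 0.4]
grip_width: 0.0425
finger_force: 0.0
```

Call:
play_rows(
  increments=[
    [0.8,-0.026,-0.057,0.3,0],
    [0.77,-0.052,-0.054,0.288,0],
    [0.71,-0.073,-0.05,0.265,0],
    [0.62,-0.083,-0.044,0.233,0],
    [0.5,-0.082,-0.036,0.19,0],
    [0.37,-0.07,-0.027,0.142,0],
    [0.23,-0.047,-0.017,0.087,0],
    [0.08,-0.017,-0.006,0.03,0],
  ],
)

```text
t: 23.5
position: [0.51, 0.0311, 0.2417]
tcp_rot: [0.824, 0.566, -0.0, -0.0]
force: [-0.5, -0.2, -0.7]
grip_width: 0.0426
finger_force: 0.0
```

Call:
play_rows(
  increments=[
    [0,0,0,0,0],
    [0,0,0,0,0],
    [0,0,0,0,0],
  ],
)

```text
t: 23.8
position: [0.5101, 0.0295, 0.2419]
tcp_rot: [0.825, 0.565, -0.0, 0.0]
force: [0.5, 0.2, -0.3]
grip_width: 0.0429
finger_force: 0.0
```

```bash
python3 - <<'E'
from rim import *
o=show(); p=manip.camera_params("wrist"); im=manip.capture("wrist"); cv2.imwrite("pics/w18.png",im[...,::-1])
for s0 in([.514,.0535,-.37],[.524,.048,-.37]):
    print(fitrim(im,p,s0))
s=fitrim(im,p,[.516,.052,-.37])[0]
print(proj(p,W(s,np.array([(47,57),(47,-57),(-47,-57),(-47,57)])/1e3,.088)))
g=im.mean(2)
# profiles across dish x at several y, at bar height .077 and rim height .088
t=np.arange(-.060,.0601,.002)
print("mm  ",' '.join('%4d'%round(v*1e3) for v in t))
for z in(.088,.077):
  for y in(-.04,-.02,-.01,0,.01,.02,.04): print(z,y,' '.join('%4d'%v for v in samp(g,p,W(s,np.c_[t,0*t+y],z))))
E
```

```text
t 23.8 p [0.5101 0.0295 0.2419] psi -21.14 F [ 0.52  0.23 -0.33] w 0.0429 ff 0.0
(array([ 0.5146,  0.0542, -0.3709]), np.float64(-66.49382437162532))
(array([ 0.5146,  0.0542, -0.3709]), np.float64(-66.49377569295257))
[[338.4506  87.8815]
 [332.4529 231.1343]
 [220.1083 230.8095]
 [213.7528  87.5072]]
mm    -60  -58  -56  -54  -52  -50  -48  -46  -44  -42  -40  -38  -36  -34  -32  -30  -28  -26  -24  -22  -20  -18  -16  -14  -12  -10   -8   -6   -4   -2    0    2    4    6    8   10   12   14   16   18   20   22   24   26   28   30   32   34   36   38   40   42   44   46   48   50   52   54   56   58   60
0.088 -0.04   89   89   91   91   88   88   89  119  121   85   68   68   70   72   74   74   74   75   73   74   74   75   74   74   74   73   74   74   76   84   75   74   73   75   76   73   73   76   74   74   74   76   75   74   74   73   74   73   73   70   71  129  137  125   98  101  102  101  100  101  101
0.088 -0.02  156  154  152  153  152  154  160  213  215  124   66   68   68   67  108  105   98  131  107  135  115  118  147  106  121  151  116   96  105  109   90  1
[... 3237 characters left out ...]
195   75   75   73  125  221  221  187  167  162  167  164  165  166
0.077 0.02  166  163  161  162  151  167  220  221  137   70   71   72   71   98  166  153  193  105  175  209  110  215  186  148  219  174  212  150  170  172  147  193  214  220  178  218  204  207  212  203  216  166  207  141  167  216  216  193   73   74   73  118  220  220  180  165  164  164  164  163  166
0.077 0.04  159  164  166  161  157  168  219  220  136   69   74   70   71  104  157  190  203  207  208  207  207  208  208  207  208  207  208  204  203  154  200  206  206  205  207  205  206  206  206  205  205  203  203  187  200  217  216  189   74   74   72  125  220  220  179  164  165  167  166  171  163
```

```bash
python3 - <<'E'
from rim import *
p=manip.camera_params("side")
C=np.array([(47,57),(47,-57),(-47,-57),(-47,57)])/1e3
for s in([.5146,.0542,-.3709],[.5235,.0507,-.3709]):
    print(proj(p,W(s,C,0)).round(1).tolist())
a=cv2.imread("pics/side0_raw.png");b=manip.capture("side")[...,::-1];cv2.imwrite("pics/s18.png",b)
t=np.arange(-.012,.0261,.002)
# profile outward across +y wall base and -x wall base, world z=0, using now-pose; wall->bench transition
for nm,im in(("start",a),("now",b)):
    g=im.astype(float)
    for lab,f in(("-x wall",lambda d:(-.047-d,np.linspace(-.03,.045,12))),("+y wall",lambda d:(np.linspace(-.03,.03,12),.057+d))):
        o=[]
        for d in t:
            x,y=f(d);L=np.c_[np.broadcast_to(x,12),np.broadcast_to(y,12)];o.append(np.mean(samp(g.mean(2),p,W([.5146,.0542,-.3709],L,0))))
        print(nm,lab,np.round(o).astype(int))
E
```

```text
[[259.0, 226.8], [287.4, 210.8], [307.7, 226.3], [278.9, 243.9]]
[[257.1, 225.2], [285.4, 209.3], [305.5, 224.7], [276.8, 242.1]]
start -x wall [ 84  85  85  87  91 101 113 124 132 137 139 140 140 140 140 140 141 144
 146 148]
start +y wall [ 75  83  94 105 113 117 122 129 138 145 150 151 152 152 152 152 151 151
 151 151]
now -x wall [ 83  88  98 111 122 128 126 123 122 125 131 136 140 141 142 143 145 146
 147 148]
now +y wall [ 92 105 120 132 137 135 134 137 143 149 153 154 155 155 154 154 153 153
 153 153]
```

```bash
python3 - <<'E'
from rim import *
p=manip.camera_params("wrist"); im=cv2.imread("pics/w18.png");g=im.mean(2); s=[.5146,.0542,-.3709]
c=p["world_from_camera"][:3,3]-[.5146,.0542,0];e=np.array([np.cos(s[2]),np.sin(s[2])]);print("cam in dish frame",c[:2]@e,c[0]*-e[1]+c[1]*e[0],c[2])
t=np.arange(-.06,.0601,.003)
print("mm   ",' '.join('%4d'%round(v*1e3) for v in t))
for x in(-.025,-.012,-.004,-.002,0,.002,.004,.012,.025): print("y-prof z.077 x",x,' '.join('%4d'%v for v in samp(g,p,W(s,np.c_[0*t+x,t],.077))))
# bar search: 50x8 bar, score texture homogeneity along y
b=[]
for x in np.arange(-.014,.0141,.001):
    yy=np.linspace(-.02,.02,30); v=[samp(g,p,W(s,np.c_[0*yy+x+k,yy],.077)) for k in(-.0025,0,.0025)]
    b.append((round(x*1e3),*[int(q.mean()) for q in v],*[int(q.std()) for q in v]))
print(*b,sep="\n")
E
```

```text
cam in dish frame 0.004465746932943996 0.04426046537384894 0.3830005325650772
mm     -60  -57  -54  -51  -48  -45  -42  -39  -36  -33  -30  -27  -24  -21  -18  -15  -12   -9   -6   -3    0    3    6    9   12   15   18   21   24   27   30   33   36   39   42   45   48   51   54   57   60
y-prof z.077 x -0.025  139  127   74   75   74   75   74   74   79   91   69  114  110  109  110  120  175  148  147  161  163  124  135  164  125  185  189  128  110  132  126  191  185  206  219  139  122  142  218  170  163
y-prof z.077 x -0.012  137  129   73   74   75   75   75   74   80   95   79  127  126  126  127  125  124  124  208  214  218  217  216  218  218  219  215  220  220  220  219  220  177  208  216  139  122  140  218  173  162
y-prof z.077 x -0.004  136  127   73   75   76   74   78   82   85   94  102  104  104  114  117  115  117  118  117  188  197  198  198  199  199  198  199  165  178  155  152  152  151  171  208  140  122  136  219  170  164
y-prof z.077 x -0.002  135  130   74   73   72   75   87   88   85   95   97  100   99  116  115  115  114  115  116  143  192  19
[... 1443 characters left out ...]
 38, 25)
(-7, 144, 145, 158, 20, 34, 34)
(-6, 150, 124, 169, 32, 21, 41)
(-5, 161, 147, 165, 41, 30, 40)
(-4, 132, 164, 153, 27, 38, 35)
(-3, 136, 169, 135, 25, 41, 29)
(-2, 158, 159, 114, 34, 37, 21)
(-1, 169, 145, 125, 41, 32, 9)
(0, 165, 124, 128, 40, 25, 14)
(1, 153, 120, 139, 35, 13, 24)
(2, 135, 128, 165, 29, 13, 39)
(3, 114, 129, 175, 21, 17, 40)
(4, 125, 151, 181, 9, 32, 20)
(5, 128, 170, 159, 14, 40, 23)
(6, 139, 184, 158, 24, 29, 40)
(7, 165, 169, 164, 39, 17, 45)
(8, 175, 153, 168, 40, 32, 39)
(9, 181, 161, 163, 20, 44, 28)
(10, 159, 168, 170, 23, 43, 17)
(11, 158, 161, 161, 40, 35, 31)
(12, 164, 172, 161, 45, 17, 44)
(13, 168, 167, 166, 39, 21, 43)
(14, 163, 159, 153, 28, 39, 30)
```

The handle bar shows in the profile at dish x ≈ −3, y ≈ −4 mm, so it is at about (0.5106, 0.0515) in the world. I move over it and descend with a 32 mm opening.

Call:
play_rows(
  increments=[
    [0.26,-0.095,0,0,-0.25],
    [0.26,-0.095,0.2,0,-0.25],
    [0,0,0.7,0,-0.25],
    [0,0,0.8,0,-0.25],
    [0,0,0.7,0,-0.25],
    [0,0,0.4,0,-0.25],
    [0,0,0,0,-0.25],
    [0,0,0,0,-0.25],
  ],
)

```text
t: 24.7
position: [0.5106, 0.0528, 0.1302]
tcp_rot: [0.824, 0.566, -0.0, -0.0]
force: [0.2, -0.1, 0.6]
grip_width: 0.0322
finger_force: 0.0
```

```bash
python3 - <<'E'
from rim import *
show(); p=manip.camera_params("wrist"); im=manip.capture("wrist");cv2.imwrite("pics/w19.png",im[...,::-1]);g=im.mean(2); s=[.5146,.0542,-.3709]
print(proj(p,W(s,np.array([(-3,-4),(-3,21),(-47,57),(47,57)])/1e3,.077)))
t=np.arange(-.05,.0501,.002)
print("mm   ",' '.join('%4d'%round(v*1e3) for v in t))
for y in(-.02,-.01,0,.01,.015,.02,.03): print("z.077 y",y,' '.join('%4d'%v for v in samp(g,p,W(s,np.c_[t,0*t+y],.077))))
for y in(.03,.04): print("z.088 y",y,' '.join('%4d'%v for v in samp(g,p,W(s,np.c_[t,0*t+y],.088))))
for x in(-.006,-.003,0): print("yprof",x,' '.join('%4d'%v for v in samp(g,p,W(s,np.c_[0*t+x,t],.077))))
E
```

```text
t 24.7 p [0.5106 0.0528 0.1302] psi -21.06 F [ 0.21 -0.05  0.56] w 0.0322 ff 0.0
[[282.5849 236.9357]
 [282.813  192.8979]
 [196.7588 123.5767]
 [381.3302 124.4062]]
mm     -50  -48  -46  -44  -42  -40  -38  -36  -34  -32  -30  -28  -26  -24  -22  -20  -18  -16  -14  -12  -10   -8   -6   -4   -2    0    2    4    6    8   10   12   14   16   18   20   22   24   26   28   30   32   34   36   38   40   42   44   46   48   50
z.077 y -0.02  154  125  125   80   71   73   70   67   67   67   57   21   19   69  131   70   68  136   71   79   99   70   91  109  106   96   68   73  106   70  110   72   70  145   66   17   20   67   65   68   68   75   76   75   77   75   75  112  142  142  168
z.077 y -0.01  134  125  127   78   71   72   72   71   72  104  108  106  115  120  163  109  125  170  125  134  131  126   94  109  108   93  122  127  147  140  138  132  115  167  124  101  136  107  120  126   88   74   76   75   74   76   75  116  143  143  171
z.077 y 0  102  126  127   79   73   72   73   71   71  110  109  108  111  120  169   99  127  166  125  136  125  127   93  110  108 
[... 1837 characters left out ...]
  92   94   93   94   95   92   95   93   93   93   93   91   91   94   94   94   93   93   90  175  179  175  171  176  175  174  228  228  175  188  181  192  222  175
yprof -0.003   78   78   78   78   79   94  100  101  104  122  122  121  115  113  110  110  109  111  110  111  110  111  111  111  111  113  110  112  112  118  125  123  127  126  127  109  128  126  109  108  110  109  110  171  170  171   84   76  136  228  177
yprof 0   79   79   77   79   79   77   79   78   78   79   89  105  100  105  107   96   93   94   93   93   93   94   94   95   95   95   95   96   97  106  109  103  110  110  109   99  166  169  176  176  177  178  176  178  191  164  189  194  190  228  171
```

The bar is confirmed at x −7…+1, y −29…+21 mm in the dish frame. I descend and grip.

Call:
play_rows(
  increments=[
    [-0.03,0.01,0.4,0,-0.25],
    [0,0,0.6,0,-0.25],
    [0,0,0.5,0,-0.25],
    [0,0,0.3,0,-0.25],
    [0,0,0,0,-0.25],
    [0,0,0,0,-0.25],
  ],
)

```text
t: 25.35
position: [0.5113, 0.051, 0.0592]
tcp_rot: [0.825, 0.566, 0.001, 0.001]
force: [0.4, 0.4, 0.2]
grip_width: 0.0319
finger_force: 0.0
```

Call:
play_rows(
  increments=[
    [0,0,0,0,-0.5],
    [0,0,0,0,-0.7],
    [0,0,0,0,-1],
    [0,0,0,0,-1],
    [0,0,0,0,-1],
    [0,0,0,0,-1],
  ],
  grip_force=60,
)

```text
t: 25.95
position: [0.5108, 0.051, 0.0589]
tcp_rot: [0.825, 0.566, 0.0, 0.0]
force: [-2.9, -0.2, 5.9]
grip_width: 0.0058
finger_force: 58.7
```

Call:
play_rows(
  increments=[
    [0,0,-0.1,0,-1],
    [0,0,-0.3,0,-1],
    [0,0,-0.5,0,-1],
    [0,0,-0.6,0,-1],
    [0,0,-0.6,0,-1],
    [0,0,-0.5,0,-1],
    [0,0,-0.3,0,-1],
    [0,0,-0.2,0,-1],
  ],
)

```text
t: 26.75
position: [0.5107, 0.0509, 0.1831]
tcp_rot: [0.825, 0.566, 0.0, 0.0]
force: [-0.5, -1.0, -3.3]
grip_width: 0.0053
finger_force: 58.6
```

```bash
python3 - <<'E'
from rim import *
F=[]
for i in range(3):
    im=manip.capture("side"); o=manip.observe(); F.append(o["force"])
cv2.imwrite("pics/s20.png",im[...,::-1]); t=manip.capture("top");cv2.imwrite("pics/t20.png",t[...,::-1])
print(np.mean(F,0)); o=show()
# tray refit from first top image
p=manip.camera_params("top"); 
for f in("top0_raw","t17"): print("tray",fitrim(cv2.imread(f"pics/{f}.png"),p,[.5294,.3224,-.06],z=.022,hx=.1,hy=.085,rng=.009,w=.004,inner=False))
E
```

```text
[ 0.0264 -0.014  -2.2579]
t 26.95 p [0.5101 0.0509 0.181 ] psi -21.1 F [ 0.56  0.09 -2.84] w 0.0055 ff 58.57794106006622
tray (array([ 0.5346,  0.3299, -0.076 ]), np.float64(-87.42319347730184))
tray (array([ 0.5347,  0.3298, -0.0767]), np.float64(-88.48363144552799))
```

```bash
python3 - <<'E'
from h import *
o=show(); s=(1-np.cos(np.linspace(0,np.pi,17)))/2
TC=[o["position"]+k*(np.array([.531,.325,.185])-o["position"]) for k in s]; PS=[-21.1+17*k for k in s]
path(TC,PS,-1)
E
```

```text
t 26.95 p [0.5101 0.0509 0.181 ] psi -21.1 F [ 0.56  0.09 -2.84] w 0.0055 ff 58.57794106006622
[[0.063, -0.019, -0.001, -0.024, -1], [0.187, -0.056, -0.003, -0.07, -1], [0.305, -0.088, -0.005, -0.114, -1], [0.412, -0.113, -0.006, -0.154, -1], [0.505, -0.128, -0.008, -0.187, -1], [0.579, -0.133, -0.009, -0.214, -1], [0.632, -0.129, -0.009, -0.232, -1], [0.66, -0.115, -0.01, -0.241, -1]]
[[0.663, -0.096, -0.01, -0.241, -1], [0.64, -0.074, -0.009, -0.232, -1], [0.592, -0.052, -0.009, -0.214, -1], [0.52, -0.032, -0.008, -0.187, -1], [0.427, -0.017, -0.006, -0.154, -1], [0.317, -0.007, -0.005, -0.114, -1], [0.196, -0.001, -0.003, -0.07, -1], [0.066, 0.0, -0.001, -0.024, -1]]
```

Call:
play_rows(
  increments=[
    [0.06,-0.02,-0.02,-0.024,-1],
    [0.19,-0.056,-0.02,-0.07,-1],
    [0.3,-0.088,-0.01,-0.114,-1],
    [0.41,-0.113,-0.01,-0.154,-1],
    [0.5,-0.128,-0.01,-0.187,-1],
    [0.58,-0.133,-0.01,-0.214,-1],
    [0.63,-0.13,-0.01,-0.232,-1],
    [0.66,-0.115,-0.01,-0.24,-1],
  ],
)

```text
t: 27.75
position: [0.5204, 0.1895, 0.1857]
tcp_rot: [0.78, 0.626, -0.0, -0.0]
force: [0.4, 0.1, -2.7]
grip_width: 0.0064
finger_force: 58.5
```

Call:
play_rows(
  increments=[
    [0.66,-0.096,-0.01,-0.24,-1],
    [0.64,-0.074,-0.01,-0.232,-1],
    [0.59,-0.052,-0.01,-0.214,-1],
    [0.52,-0.03,0,-0.187,-1],
    [0.43,-0.017,0,-0.154,-1],
    [0.32,-0.007,0,-0.114,-1],
    [0.2,0,0,-0.07,-1],
    [0.07,0,0,-0.024,-1],
  ],
)

```text
t: 28.55
position: [0.531, 0.3257, 0.1869]
tcp_rot: [0.732, 0.682, -0.0, -0.0]
force: [0.7, 0.8, -2.6]
grip_width: 0.0058
finger_force: 58.5
```

Call:
play_rows(
  increments=[
    [0,0,0,0,-1],
    [0,0,0.3,0,-1],
    [0,0,0.6,0,-1],
    [0,0,0.7,0,-1],
    [0,0,0.7,0,-1],
    [0,0,0.4,0,-1],
    [0,0,0,0,-1],
    [0,0,0,0,-1],
  ],
)

```text
t: 29.35
position: [0.5317, 0.3248, 0.08]
tcp_rot: [0.732, 0.681, 0.0, 0.0]
force: [0.2, 0.3, -1.4]
grip_width: 0.0058
finger_force: 58.5
```

Call:
play_rows(
  increments=[
    [0,0,0.2,0,-1],
    [0,0,0.2,0,-1],
    [0,0,0.08,0,-1],
    [0,0,0,0,-1],
    [0,0,0,0,-1],
  ],
)

```text
t: 29.85
position: [0.5313, 0.3249, 0.06]
tcp_rot: [0.732, 0.681, 0.0, 0.0]
force: [0.3, 0.4, -2.1]
grip_width: 0.0057
finger_force: 58.6
```

Call:
play_rows(
  increments=[
    [0,0,0.03,0,-1],
    [0,0,0.03,0,-1],
    [0,0,0,0,-1],
  ],
)

```text
t: 30.15
position: [0.5313, 0.325, 0.058]
tcp_rot: [0.732, 0.681, 0.0, 0.0]
force: [-0.6, -0.3, -0.5]
grip_width: 0.0056
finger_force: 58.9
```

Call:
play_rows(
  increments=[
    [0,0,0.03,0,-1],
    [0,0,0,0,-1],
  ],
)

```text
t: 30.35
position: [0.5316, 0.3251, 0.0579]
tcp_rot: [0.732, 0.681, 0.001, 0.0]
force: [-3.7, -1.3, 5.7]
grip_width: 0.0057
finger_force: 59.5
```

Standing on the tray floor, at the expected height. I release slowly and rise.

Call:
play_rows(
  increments=[
    [0,0,-0.02,0,-1],
    [0,0,0,0,-0.85],
    [0,0,0,0,-0.7],
    [0,0,0,0,-0.5],
    [0,0,0,0,-0.3],
    [0,0,0,0,-0.3],
    [0,0,0,0,-0.3],
  ],
  grip_force=20,
)

```text
t: 31.05
position: [0.5313, 0.3248, 0.057]
tcp_rot: [0.732, 0.681, -0.0, 0.0]
force: [-0.4, -0.7, 0.2]
grip_width: 0.0297
finger_force: 0.0
```

Call:
play_rows(
  increments=[
    [0,0,-0.2,0,-0.3],
    [0,0,-0.6,0,-0.3],
    [0,0,-0.9,0,-0.3],
    [0,0,-1,0,-0.3],
    [0,0,-0.8,0,-0.3],
    [0,0,-0.4,0,-0.3],
    [0,0,0,0,-0.3],
    [0,0,0,0,-0.3],
  ],
)

```text
t: 31.85
position: [0.5311, 0.3248, 0.2127]
tcp_rot: [0.732, 0.681, -0.0, -0.0]
force: [0.1, 0.2, 0.8]
grip_width: 0.03
finger_force: 0.0
```

```bash
python3 - <<'E'
from rim import *
show(); im=manip.capture("wrist");p=manip.camera_params("wrist");cv2.imwrite("pics/w21.png",im[...,::-1]);g=im.mean(2)
s=[.5315,.325,np.radians(-4.1)]
t=np.arange(-.05,.0501,.0025)
print("mm",' '.join('%4d'%round(v*1e3) for v in t))
for y in(-.015,0,.015): print("bar x",y,' '.join('%4d'%v for v in samp(g,p,W(s,np.c_[t,0*t+y],.076))))
for x in(-.003,0,.003): print("bar y",x,' '.join('%4d'%v for v in samp(g,p,W(s,np.c_[0*t+x,t],.076))))
pt=manip.camera_params("top");T=manip.capture("top");cv2.imwrite("pics/t21.png",T[...,::-1])
print("dish",fitrim(T,pt,[.514,.053,-.37]))
# change of bystanders and lid vs earlier
a=cv2.imread("pics/top0_raw.png").astype(int);b=T[...,::-1].astype(int)
for n,(x0,y0,x1,y1) in dict(tipbox=(232,80,285,122),bottle=(320,75,358,120),plate=(380,85,436,124),yel1=(228,236,294,298)).items(): print(n,np.abs(a-b)[y0:y1,x0:x1].mean().round(1))
c=cv2.imread("pics/t17.png").astype(int);print("lid change",np.abs(c-b)[170:258,410:495].mean().round(1))
E
```

```text
t 31.85 p [0.5311 0.3248 0.2127] psi -4.12 F [0.12 0.15 0.83] w 0.03 ff 0.0
mm  -50  -48  -45  -42  -40  -37  -35  -32  -30  -27  -25  -22  -20  -17  -15  -12  -10   -7   -5   -2    0    3    5    8   10   13   15   18   20   23   25   28   30   33   35   38   40   43   45   48   50
bar x -0.015   96   96   97  111  112  113  111  102  108   99   91  100  119  100  145   97  134   95   98  109  108   87  102  140  102  117  106   95  111   86  121  109  112  112  114  113  113  110  111  112  112
bar x 0  178  149  115   99  100  100  100  101  108  102   98  101  119  100  138  100  138   97   92   96   94   81  115  144  102  123  104   98  112   86  124  182  118  117  118  122  150  172  196  190  194
bar x 0.015  186  184  186  187  186  186  186  136   95   98   89  102  111  101  140  101  140  100   89   94   97   84  112  140  112  141  171  145  186   96  138  179  199  202  203  200  200  199  200  197  198
bar y -0.003   60  103  109  111  113  108   97   97   95  102   98  105  107  104  106  104   98   94   93   94   93   93   92   93   92   92   91   98  100  100   98  155  151  149  154  156  157  107  138   86  212
bar y 0   62  102  110  110  112   96   90   90   89  106  102  108  108  108  108  108  101   94   94   92   94   94   95   95   96   95   97  100  111  111  110  168  139  139  138  140  139  138  103   99  211
bar y 0.003   61  101  111  109  113  114  114  115  113  116  106   69   68   97   89   87   88   88   86   85   86   87   86   85   87   86   87   88   91   90  101  124  189  194  194  169  184  179  167  105  211
dish (array([ 0.5153,  0.0532, -0.3666]), np.float64(-37.6426730577304))
tipbox 2.8
bottle 2.7
plate 2.8
yel1 39.6
lid change 31.8
```

The bar is at its expected height and place, so the rack stands upright, and the bystanders are unchanged. One last check of the lid, now unobstructed.

```bash
python3 - <<'E'
from rim import *
p=manip.camera_params("top");g=cv2.imread("pics/t21.png").mean(2)
mp=proj(p,[[.36,-.42,.003],[.36,-.223,.003],[.575,-.223,.003],[.575,-.42,.003]]).astype(np.int32)
m=np.zeros(g.shape,np.uint8);cv2.fillConvexPoly(m,mp,1)
b=((g>90)&(m>0)).astype(np.uint8);n,l,st,ce=cv2.connectedComponentsWithStats(b);k=1+np.argmax(st[1:,4]);ys,xs=np.where(l==k)
B=cv2.boxPoints(cv2.minAreaRect(np.c_[xs,ys].astype(np.float32)));Q=ray(p,B,.018);print("lid",Q.mean(0),np.linalg.norm(np.roll(Q,-1,0)-Q,axis=1),Q[:,:2].tolist(),g[l==k].std())
s=[Q.mean(0)[0],Q.mean(0)[1],np.radians(-4.9)]
t=np.arange(-.06,.061,.003)
for y in(-.03,0,.03):print(' '.join('%3d'%v for v in samp(g,p,W(s,np.c_[t,0*t+y],.018))))
E
```

```text
lid [ 0.4831 -0.3191  0.018 ] [0.1171 0.1405 0.1167 0.139 ] [[0.42877636434956296, -0.24411869279854992], [0.5454150699130395, -0.2544924472607118], [0.5371269853519038, -0.39471502541631764], [0.4210029803998559, -0.38287716362440316]] 18.904432838165047
 51  92 161 181 181 176 172 179 180 181 181 183 182 181 179 181 182 181 180 180 181 182 183 182 182 180 181 182 182 180 181 178 180 180 181 182 179 182 175 131  65
 58 104 169 186 180 181 179 181 182 181 181 181 180 182 182 181 181 182 182 183 185 182 180 181 180 180 182 181 182 182 182 181 181 181 180 183 183 181 167 104  46
 68 130 175 182 179 173 175 180 181 181 182 182 181 181 182 181 180 182 181 180 183 184 181 181 181 181 183 182 182 180 182 182 181 182 180 182 183 182 167  95  45
```

```bash
python3 -c "
from workcell import manip
print(manip.hand_in())"
```

```text
the job is handed in; nothing more can be done
None
```

The job is handed in at about 32 s of the 72 s: the lid lies flat and right way up on the mat and the rack stands upright in the tray, but the lid slipped off the finger while I was lowering it (leaning about 40–60° above the mat, its other edge already on the mat) and fell the rest of the way, and the dish may have shifted by 5–10 mm.

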